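Fill the garlic pickling jar and start the warmer

TASK

Pull the jar on its sliding carriage out from under the warmer's roof and drop every garlic bulb on the counter, one at a time, through the neck into the jar. Then slide the jar fully home under the roof, and last turn the temperature dial until its white line points at the long bold mark. Leave the other kitchen things where they are.

Things in the scene. Friction and masses are not known exactly. Their poses are not given: they have to be found in the camera images.
- warmer: Fermenting warmer, fixed. Origin on the counter under the jar's home place; z up, -x its front. Base plate x +-65, y -230..165, 18 mm thick. White control box y 70..160, x +-65, top at 255 mm. Roof reaching from the box over y +-72, x +-60, from 230 to 255 mm above the counter. The jar stands on a carriage sliding along y.
- carriage (a joint): Slide of the jar carriage along the warmer's +y, in m: 0 = pulled fully out (jar axis at warmer y -170 mm, mouth clear of the roof), 0.17 = home against its stop, jar in the middle under the roof. About 2.5 N dry friction plus 8 N per m/s; stays where left; hard stops at both ends.
- handle_top (a point): Centre of the top (88 mm above the counter) of the carriage's handle: an upright black grip 14 mm thick along the slide (warmer y), 24 mm deep (x), standing 54 mm free above its 22 mm wide arm. It is 122 mm in front (warmer -x) of the jar's axis, moves with the carriage and stays clear of the roof.
- jar_mouth (a point): Centre of the jar's mouth at the rim, 195 mm above the counter; moves with the carriage. The glass jar is clamped on the carriage: body 116 mm in diameter; straight neck 28 mm long, 63 mm outside, 56 mm inside, with steel bands. Under the roof only 35 mm is left above the rim.
- jar_floor (a point): Centre of the jar's inner floor, 159 mm below the mouth; moves with the carriage. The shoulder starts 104 mm and the neck 131 mm above it. In its middle the floor rises in a glass hump 68 mm wide and 18 mm high, so bulbs lean aside.
- dial (a joint): Temperature dial on the control box, in rad: grows clockwise seen from above, 0 to 4.0, friction 0.03 N m, stays where left. At 0 its white pointer line points along the warmer's -x (front); the long bold mark is at 1.9 rad. Thin ticks 0.475 rad apart.
- dial_grip (a point): On the dial's axis, at the height to grip (292 mm above the counter). Black knob with a grip bar 14 mm thick, 42 mm long, top 299 and foot 269 mm above the counter, along the warmer's x at dial 0 and turning with it; a white line on top marks the pointing end. Below it a 44 mm disc and a 68 mm round plate.
- dial_mark (a point): Middle of the one long bold mark on the dial's scale, on top of the control box, 39.5 mm from the dial's axis.
- bulb1: Garlic bulb, one of 4 to 6 alike: round body 40 mm in diameter, 33 mm high, flat 22 mm foot, stiff round-ended stem 12 mm thick standing 13 mm above the body. Origin in the body's middle, 17 mm above the foot; z along the stem, whose end is 29 mm from the origin. About 45 g. Starts standing on the counter.
- bulb2: Garlic bulb, one of 4 to 6 alike: round body 40 mm in diameter, 33 mm high, flat 22 mm foot, stiff round-ended stem 12 mm thick standing 13 mm above the body. Origin in the body's middle, 17 mm above the foot; z along the stem, whose end is 29 mm from the origin. About 45 g. Starts standing on the counter.
- bulb3: Garlic bulb, one of 4 to 6 alike: round body 40 mm in diameter, 33 mm high, flat 22 mm foot, stiff round-ended stem 12 mm thick standing 13 mm above the body. Origin in the body's middle, 17 mm above the foot; z along the stem, whose end is 29 mm from the origin. About 45 g. Starts standing on the counter.
- bulb4: Garlic bulb, one of 4 to 6 alike: round body 40 mm in diameter, 33 mm high, flat 22 mm foot, stiff round-ended stem 12 mm thick standing 13 mm above the body. Origin in the body's middle, 17 mm above the foot; z along the stem, whose end is 29 mm from the origin. About 45 g. Starts standing on the counter.
- bulb5: Garlic bulb, one of 4 to 6 alike: round body 40 mm in diameter, 33 mm high, flat 22 mm foot, stiff round-ended stem 12 mm thick standing 13 mm above the body. Origin in the body's middle, 17 mm above the foot; z along the stem, whose end is 29 mm from the origin. About 45 g. Starts standing on the counter.
- bulb6: Garlic bulb, one of 4 to 6 alike: round body 40 mm in diameter, 33 mm high, flat 22 mm foot, stiff round-ended stem 12 mm thick standing 13 mm above the body. Origin in the body's middle, 17 mm above the foot; z along the stem, whose end is 29 mm from the origin. About 45 g. Starts standing on the counter.
- spice_pot: Small amber jar with steel lid, 42 mm across, 60 mm tall, standing among the garlic; origin at its foot. Leave alone.
- egg_cup: White egg cup, 46 mm across, 50 mm tall, among the garlic; origin at its foot. Leave alone.
- mug: Orange mug, 80 mm across, 90 mm tall; origin at its foot. Leave alone.
- sauce_bottle: Sauce bottle, 60 mm across, 210 mm tall; origin at its foot. Leave alone.
- bowl: White bowl, 140 mm across, 60 mm high; origin at its foot. Leave alone.
- sponge: Green sponge block, 75 x 110 x 30 mm; origin under its middle. Leave alone.
- spoon: Wooden spoon lying on the counter; origin near its middle. Leave alone.
There are look-alikes about, which are no part of the job. What is shaped like the bulb1 but green or yellow is not meant.

How it is judged:
By the outcome, as a careful person would: the job done as asked, in the order asked, and still so for the second after the job is handed in, with the robot touching nothing.
Of bulb1, bulb2, bulb3, bulb4, bulb5, bulb6 only 4 to 6 are there at a start; the rules pass over those that are not, and their reading is None.
At some moment in a run one of bulb1, bulb2, bulb3, bulb4, bulb5, bulb6 may be knocked a few centimetres aside while the robot is not near it.
Once in a run the grip may slacken for a moment while it holds something.
It also fails if it takes over 210 s, if anything falls off the work surface, if the arm or the gripper's body presses on something with over 40 N, if the wrist force passes 120 N, or if a joint passes its speed limit or range.

ROBOT

A 6-joint arm with a two-finger parallel gripper is mounted at the origin on the work surface. World frame = base frame: x ahead of the robot, y to its left, z up, the work surface at z = 0. Lengths are in m, angles in degrees, forces in N, time in s.
With the tool pointing down it reaches from about 0.4 to 0.825 m from the base axis. Payload 7 kg.
Tool frame: the origin (TCP) lies at the centre of the arm's flange, where the gripper is bolted on; the fingertips stand 178 mm ahead of it and the grasp point (between the pads) lies 159 mm ahead of it (tip_reach is the distance from the TCP to the fingertips, in m); z points along the fingers, y is the line along which they close (so a half turn about z gives the same grasp; the last joint's range is limited). The gripper opens to 88 mm and grips with 3 to 60 N. Pads are 19 mm wide; open, the fingers measure 130 mm over their backs; the gripper's body (78 mm by 193 mm) begins 47 mm behind the grasp point.
Start: joints at [89.846, 20.546, 0.682, 0, -70.136, -16.507], TCP at [0.194, 0.647, 0.405] pointing down, gripper open.
Joint ranges: [-176.03, 176.03], [-82.01, 121.73], [-58.28, 71.71], [-173.87, 95.51], [-174.79, -0.11], [-173.66, 173.66]. Speed limits (degrees/s): [136.94, 136.94, 172.46, 180, 180, 180].

INTERFACE

Orientations are given as [roll, pitch, yaw] about the fixed x, y, z axes, in that order (R = Rz(yaw) Ry(pitch) Rx(roll)).
In Python, from plant import * gives the robot as it stands.
- The arm moves only by the shell command python3 -m handwheel 'ROWS'. ROWS is JSON, a list of rows, each a list of 7 numbers: the opening, from -1 (shut) to 1 (fully open), then the shift along the tool's x, y, z as a fraction of full scale, then the turn, a rotation vector about the tool's x, y, z as a fraction of full scale. A call has 1 to 5 rows; each row shifts and turns the commanded pose from where the row before left it, along the tool's axes as they then stand; what a row does not reach is not made up. Full scale, the value 1, is 0.025 m for a shift and 6 degrees for a turn. A row lasts 1/8 s, in which the tool goes at most 62.5 mm and 10.7 degrees, less where a joint would pass 70% of its speed; a pose out of reach is approached as far as the arm can. A call with a number of a shift or a turn outside -1 to 1 is refused whole. A call with a gripper value outside its range is refused whole. The fingers move at their own pace and stop on an object; the grip force is fixed at half the most. Time passes only in rows, so rows that do not move let the fingers close. It gives the time, the measured TCP pose, the force, the opening and the grip force at its end, in the units of the state.
- get_obs(): the state, without advancing time (a new reading comes with each control period).
- snapshot(name): name is "scene" or "side" or "wrist"; returns a dict with "color" (480x640x3 uint8, red, green, blue), "fx", "fy", "cx", "cy" (pixels), "R" (3x3) and "t" (3): a world point X has camera coordinates R X + t; the wrist camera has in their place "tool_from_camera" (4x4, takes a point from camera to tool coordinates, whose origin is the TCP and whose axes are the flange's). Camera axes: x right, y down, z forward; pixel columns grow to the right and rows downward; lengths in m; the calibration is good to about 2 mm. A picture is of the moment at which its call begins: read the wrist's pose just before it. There is no depth.
- close_job(): hands the job in; it is judged then, once.
The state is a dict: "clock": time; "joint_pos": joint angles; "qvel": joint speeds; "tau": joint torques, N m; "tool_pos": TCP position; "orientation": TCP orientation; "force": force on the tool from outside, world axes, zero at the start; "moment": the same for the moment, N m; "opening": finger opening in m; "gripper_force": force on a finger pad.
Only numpy, scipy, OpenCV 4.12 (cv2) and the standard library are available. Lean on these libraries where they do the work, as an engineer would, in place of code of your own. Each camera call takes 0.05 s, during which the arm holds its last target. There are 200 camera calls.

## Working session

There is one attempt and no reset: what is moved stays moved. The work goes in short steps, Python scripts to look and compute and a shell command to move; the robot and the scene stay as the last step left them, time stands still between calls to the robot, and variables do not carry over. Pictures are saved under pics/ and viewed, at most 14 in all, crops included, and the job is handed in when it is done.

```bash
mkdir -p pics; ls; python3 - <<'E'
from plant import *
import cv2
o=get_obs();print(o)
for n in ["scene","side","wrist"]:
    s=snapshot(n);cv2.imwrite(f"pics/{n}0.png",s["color"][:,:,::-1])
    print({k:(v if k!="color" else 0) for k,v in s.items()})
E
```

```text
pics
{'clock': 0.0, 'joint_pos': array([ 8.98441562e+01,  2.05910692e+01,  6.34053161e-01, -1.94439053e-02,
       -7.01372171e+01, -1.65046170e+01]), 'qvel': array([ 0.01734239, -0.02608425,  0.00843513, -0.01913738,  0.00182942,
        0.02583963]), 'tau': array([ 1.81636486e-03, -5.82715094e+01,  2.93042368e+01,  6.99685916e+00,
        6.86911939e-03, -1.71038846e-04]), 'tool_pos': array([0.19349526, 0.64646552, 0.40373083]), 'orientation': array([ 1.79904456e+02, -9.24800740e-03, -1.66670745e+01]), 'force': array([ 0.51874672, -0.38118205, -0.2044972 ]), 'moment': array([ 0.00870988, -0.04119029, -0.00275068]), 'gripper_force': 0.0, 'opening': 0.08773387676069105}
{'color': 0, 'fx': 490.3034625271755, 'fy': 490.3034625271755, 'cx': 313.4588282247122, 'cy': 238.0484565816693, 'R': array([[-0.29411623,  0.95572425,  0.00931664],
       [ 0.8157758 ,  0.25610345, -0.51857581],
       [-0.4980015 , -0.14492128, -0.85498089]]), 't': array([ 0.23383278, -0.33097932,  1.70164485])}
{'color': 0, 'fx': 562.7981604687898, 'fy': 562.7981604687898, 'cx': 322.9236714596891, 'cy': 247.3798507498633, 'R': array([[ 0.87912445, -0.47636604,  0.01468348],
       [-0.22015606, -0.43323332, -0.87397952],
       [ 0.42269553,  0.76510411, -0.48574087]]), 't': array([-0.51502245,  0.26370918,  1.13763718])}
{'color': 0, 'fx': 377.09788120041225, 'fy': 377.09788120041225, 'cx': 319.1435157104468, 'cy': 235.26973937243167, 'tool_from_camera': array([[-7.89846110e-04, -9.64831685e-01, -2.62867259e-01,
         7.16538635e-02],
       [ 9.99999621e-01, -8.58569644e-04,  1.46573546e-04,
         2.69353942e-04],
       [-3.67108651e-04, -2.62867044e-01,  9.64831997e-01,
         1.92812319e-02],
       [ 0.00000000e+00,  0.00000000e+00,  0.00000000e+00,
         1.00000000e+00]])}
```

View pics/scene0.png

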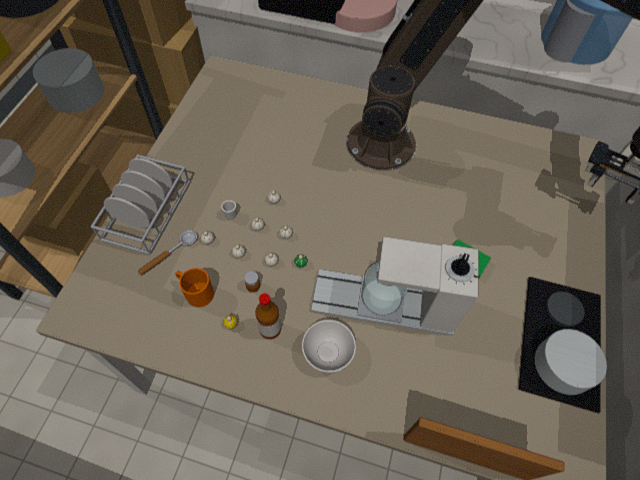

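View pics/side0.png

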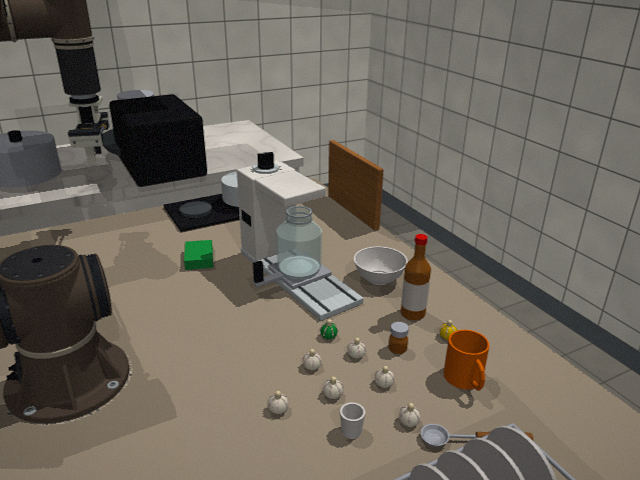

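Scene view: six white bulbs at about (274,197), (258,224), (286,232), (207,237), (238,251), (271,259). The green (301,260) and yellow (231,322) are decoys. Base plate corners are near (314,272) and (312,308), and the dial is near (461,266). In the side view the handle is at (258,270).

```bash
cat > h.py <<'E'
from plant import *
import numpy as np, cv2
from scipy.spatial.transform import Rotation as Ro
def cam(s,o=None):
    if "R" in s: return np.array(s["R"]),np.array(s["t"])
    T=np.eye(4);T[:3,:3]=Ro.from_euler("xyz",o["orientation"],degrees=True).as_matrix();T[:3,3]=o["tool_pos"]
    M=np.linalg.inv(T@np.array(s["tool_from_camera"]));return M[:3,:3],M[:3,3]
def ray(s,u,v,o=None):
    R,t=cam(s,o);return -R.T@t,R.T@np.array([(u-s["cx"])/s["fx"],(v-s["cy"])/s["fy"],1])
def onz(s,u,v,z,o=None):
    c,d=ray(s,u,v,o);return c+d*(z-c[2])/d[2]
def tri(rs):
    A=np.zeros((3,3));b=np.zeros(3)
    for c,d in rs:
        P=np.eye(3)-np.outer(d,d)/(d@d);A+=P;b+=P@c
    return np.linalg.solve(A,b)
def proj(s,X,o=None):
    R,t=cam(s,o);c=R@np.asarray(X)+t;return np.array([s["fx"]*c[0]/c[2]+s["cx"],s["fy"]*c[1]/c[2]+s["cy"]])
def shot(n):
    o=get_obs();return o,snapshot(n)
E
python3 - <<'E'
from h import *
o,s=shot("scene");o,d=shot("side")
for u,v in [(274,197),(258,224),(286,232),(207,237),(238,251),(271,259)]:
    X=onz(s,u,v,.022);print(X.round(3),proj(d,X).round())
for u,v,z in [(314,272,.018),(312,308,.018),(455,332,.018),(384,240,.255),(379,281,.255),(478,250,.255),(475,293,.255),(301,260,.02),(231,322,.02),(229,214,.03)]: print(u,v,onz(s,u,v,z).round(4))
a=cv2.resize(s["color"][225:345,300:490],None,fx=4,fy=4,interpolation=2)
cv2.imwrite("pics/sc1.png",a[:,:,::-1])
a=cv2.resize(d["color"][140:325,220:370],None,fx=4,fy=3.2,interpolation=2)
cv2.imwrite("pics/sd1.png",a[:,:,::-1])
E
```

```text
[ 0.345 -0.269  0.022] [279. 398.]
[ 0.456 -0.282  0.022] [333. 383.]
[ 0.457 -0.191  0.022] [313. 356.]
[ 0.545 -0.411  0.022] [409. 411.]
[ 0.562 -0.305  0.022] [385. 373.]
[ 0.559 -0.203  0.022] [357. 345.]
314 272 [ 0.5598 -0.0709  0.018 ]
312 308 [ 0.6685 -0.0433  0.018 ]
455 332 [0.62   0.3469 0.018 ]
384 240 [0.5422 0.1002 0.255 ]
379 281 [0.6546 0.1139 0.255 ]
478 250 [0.5016 0.324  0.255 ]
475 293 [0.6185 0.3319 0.255 ]
301 260 [ 0.5344 -0.1186  0.02  ]
231 322 [ 0.7742 -0.2413  0.02  ]
229 214 [ 0.4526 -0.377   0.03  ]
```

View pics/sc1.png

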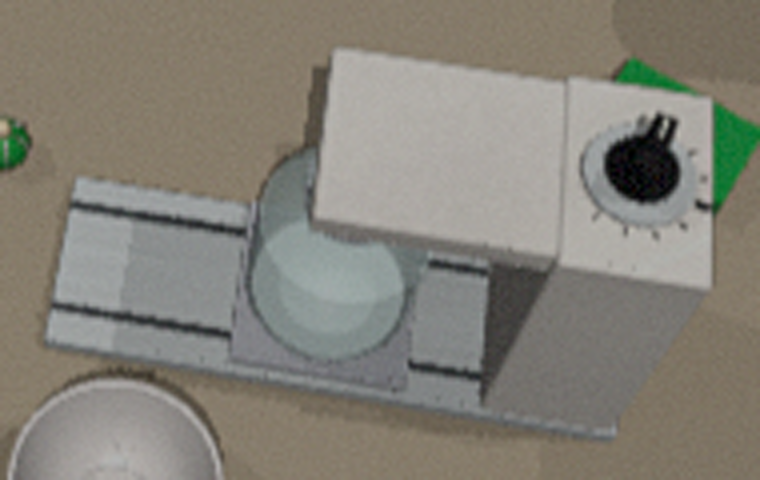

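View pics/sd1.png

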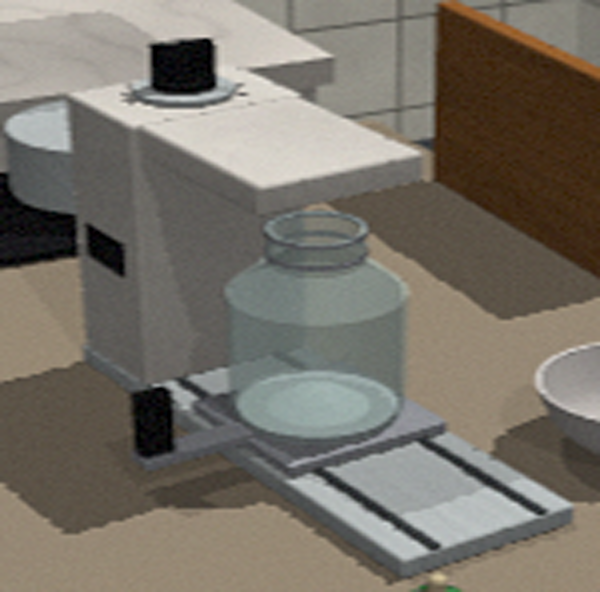

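```bash
python3 - <<'E'
from h import *
from scipy.optimize import least_squares
o,s=shot("scene");o,d=shot("side")
S=[((-65,-230,18),(76,178)),((65,-230,18),(45,344)),((65,165,18),(613,436)),((-65,160,255),(713,97)),((65,160,255),(712,289)),((-60,-72,255),(336,48)),((60,-72,255),(312,218)),((-65,70,255),(569,78)),((65,70,255),(562,262))]
D=[((-65,-230,18),(402,572)),((65,-230,18),(573,515)),((-60,-72,255),(258,192)),((60,-72,255),(423,158)),((-65,160,255),(68,98))]
L=[(s,np.array(a)/1e3,np.array(p)/4+[300,225]) for a,p in S]+[(d,np.array(a)/1e3,np.array(p)/[4,3.2]+[220,140]) for a,p in D]
def W(q,a): c,n=np.cos(q[2]),np.sin(q[2]); return np.array([q[0]+c*a[0]-n*a[1],q[1]+n*a[0]+c*a[1],a[2]])
f=lambda q:np.concatenate([proj(c,W(q,a))-p for c,a,p in L])
r=least_squares(f,[.6,.15,.1],loss="soft_l1");q=r.x
print(q,np.rad2deg(q[2]),f(q).reshape(-1,2).round(1).tolist())
np.save("w.npy",q)
for n in np.arange(0,.2,.01):
    p=proj(d,W(q,(-.122,-.17+n,.088)));print(round(n,2),p.round(),end=" ")
E
cat >> h.py <<'E'
def W(a):
    q=np.load("w.npy");c,n=np.cos(q[2]),np.sin(q[2]); return np.array([q[0]+c*a[0]-n*a[1],q[1]+n*a[0]+c*a[1],a[2]])
def go(x,y,zg,yaw=None,cur=None):
    "units to move grasp point to x,y,zg (tool down); yaw change in units"
    o=get_obs();T=Ro.from_euler("xyz",o["orientation"],degrees=True).as_matrix() 
    d=T.T@(np.array([x,y,zg+.159])-o["tool_pos"]);
    print("xyz units",(d/.025).round(2),"yaw",o["orientation"][2].round(1),"tcp",o["tool_pos"].round(3))
    if yaw is not None: # half turn equivalence; tool-z turn is minus yaw
        e=(-(yaw-o["orientation"][2])+90)%180-90;print(" turn z units",(e/6).round(2), "j6",o["joint_pos"][5].round(1))
E
```

```text
[0.58245128 0.1745967  0.12080545] 6.921642486793047 [[-0.5, -0.8], [-0.8, -1.3], [1.1, 0.3], [0.6, -0.1], [0.6, 0.4], [-0.8, -1.0], [-0.1, -0.4], [-0.8, -1.2], [-1.5, 0.6], [-0.0, -5.1], [0.6, -4.9], [-0.0, -3.1], [0.5, -3.6], [-1.2, -3.4]]
0.0 [285. 284.] 0.01 [283. 282.] 0.02 [281. 280.] 0.03 [279. 278.] 0.04 [276. 277.] 0.05 [274. 275.] 0.06 [272. 273.] 0.07 [270. 271.] 0.08 [268. 269.] 0.09 [266. 267.] 0.1 [264. 266.] 0.11 [261. 264.] 0.12 [259. 262.] 0.13 [257. 260.] 0.14 [255. 259.] 0.15 [253. 257.] 0.16 [251. 255.] 0.17 [249. 254.] 0.18 [248. 252.] 0.19 [246. 250.]
```

```bash
H="python3 -m handwheel"
python3 -m handwheel '[[1,0,0,-1,0,0,0],[1,0,0,-1,0,0,0],[1,0,0,-1,0,0,0],[1,0.5,0.5,-1,0,0,0],[1,0.97,1,0,0,0,0]]'
python3 -m handwheel '[[1,0.97,1,0,0,0,0],[1,0.97,1,0,0,0,0],[1,0.97,1,0,0,0,0],[1,0.97,1,0,0,0,0],[1,0.97,1,0,0,0,0]]'
python3 -m handwheel '[[1,0.97,1,0,0,0,0],[1,0.97,1,0,0,0,0],[1,0.97,1,0,0,0,0],[1,0.97,1,0,0,0,0],[1,0.97,1,0,0,0,0]]'
python3 -m handwheel '[[1,0.97,1,0,0,0,0],[1,0.97,1,0,0,0,0],[1,0.97,1,0,0,0,0],[1,0.97,1,0,0,0,0],[1,0.97,1,0,0,0,0]]'
python3 -m handwheel '[[1,0,0,0,0,0,1],[1,0,0,0,0,0,1],[1,0,0,0,0,0,1],[1,0,0,0,0,0,1],[1,0,0,0,0,0,1]]'
python3 -m handwheel '[[1,0,0,0,0,0,1],[1,0,0,0,0,0,1],[1,0,0,0,0,0,1],[1,0,0,0,0,0,1],[1,0,0,0,0,0,1]]'
python3 -m handwheel '[[1,0,0,0,0,0,1],[1,0,0,0,0,0,1],[1,0,0,0,0,0,1],[1,0,0,0,0,0,1],[1,0,0,0,0,0,1]]'
python3 -m handwheel '[[1,0,0,0,0,0,1],[1,0,0,0,0,0,1],[1,0,0,0,0,0,1],[1,0,0,0,0,0,1],[1,0,0,0,0,0,1]]'
python3 -m handwheel '[[1,0,0,0,0,0,1],[1,0,0,0,0,0,1],[1,0,0,0,0,0,1],[1,0,0,0,0,0,1],[1,0,0,0,0,0,1]]'
python3 -m handwheel '[[1,0,0,0,0,0,1],[1,0,0,0,0,0,0]]'
python3 - <<'E'
from h import *
o,s=shot("wrist");cv2.imwrite("pics/w1.png",s["color"][:,:,::-1])
x,y,_=W((-.122,-.04,0));go(x,y,.07,6.92)
for n in np.arange(.09,.18,.01): print(round(n,3),proj(s,W((-.122,-.17+n,.088)),o).round(),end=" ")
E
```

```text
clock: 0.98
tool_pos: [0.2179, 0.6006, 0.5064]
orientation: [-179.8, 0.0, -16.6]
force: [0.3, 0.3, -0.4]
opening: 0.0874
gripper_force: 0.0
clock: 1.6
tool_pos: [0.2987, 0.4445, 0.5048]
orientation: [-180.0, 0.0, -16.7]
force: [-0.1, 1.2, -0.4]
opening: 0.0879
gripper_force: 0.0
clock: 2.22
tool_pos: [0.3789, 0.29, 0.5049]
orientation: [-180.0, -0.0, -16.6]
force: [0.4, -0.5, -0.4]
opening: 0.0876
gripper_force: 0.0
clock: 2.85
tool_pos: [0.4592, 0.1355, 0.5049]
orientation: [-180.0, -0.0, -16.7]
force: [1.6, 0.6, 0.4]
opening: 0.0874
gripper_force: 0.0
clock: 3.48
tool_pos: [0.4588, 0.1365, 0.5048]
orientation: [-180.0, 0.0, -46.9]
force: [-0.4, 0.6, -0.6]
opening: 0.0875
gripper_force: 0.0
clock: 4.1
tool_pos: [0.4588, 0.1366, 0.5048]
orientation: [-180.0, 0.0, -76.9]
force: [0.2, -0.3, -0.6]
opening: 0.0877
gripper_force: 0.0
clock: 4.72
tool_pos: [0.4588, 0.1365, 0.5048]
orientation: [-180.0, 0.0, -106.9]
force: [-0.3, -0.2, 0.7]
opening: 0.0878
gripper_force: 0.0
clock: 5.35
tool_pos: [0.4588, 0.1365, 0.5048]
orientation: [180.0, 0.0, -136.9]
force: [-0.6, 0.6, -0.3]
opening: 0.0876
gripper_force: 0.0
clock: 5.98
tool_pos: [0.4588, 0.1365, 0.5048]
orientation: [180.0, 0.0, -166.9]
force: [0.1, 0.3, -0.1]
opening: 0.0878
gripper_force: 0.0
clock: 6.22
tool_pos: [0.4589, 0.1365, 0.5048]
orientation: [180.0, 0.0, -172.6]
force: [0.1, 0.4, -1.0]
opening: 0.0876
gripper_force: 0.0
xyz units [-0.2  -0.69 11.03] yaw -172.5 tcp [0.459 0.137 0.505]
 turn z units 0.09 j6 -122.7
0.09 [266. 205.] 0.1 [276. 205.] 0.11 [285. 205.] 0.12 [295. 205.] 0.13 [304. 205.] 0.14 [313. 205.] 0.15 [323. 205.] 0.16 [332. 205.] 0.17 [341. 205.]
```

View pics/w1.png

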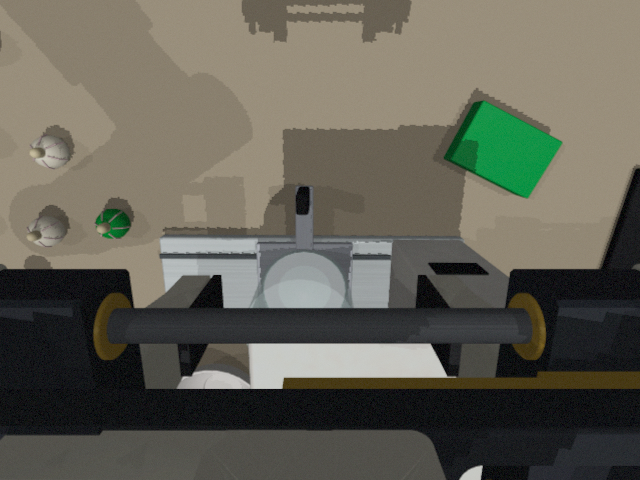

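The handle shows at (303,205), which matches the prediction for a slide of about 0.129. Next: descend, grip and pull.

```bash
python3 -m handwheel '[[1,-0.2,-0.65,1,0,0,0.1],[1,0,0,1,0,0,0],[1,0,0,1,0,0,0],[1,0,0,1,0,0,0],[1,0,0,1,0,0,0]]'
python3 -m handwheel '[[1,0,0,1,0,0,0],[1,0,0,1,0,0,0],[1,0,0,1,0,0,0],[1,0,0,1,0,0,0],[1,0,0,1,0,0,0]]'
python3 -m handwheel '[[1,0,0,1,0,0,0],[1,0,0,0,0,0,0],[-1,0,0,0,0,0,0],[-1,0,0,0,0,0,0],[-1,0,0,0,0,0,0]]'
python3 -m handwheel '[[-1,0,0,0,0,0,0],[-1,0,0,0,0,0,0],[-1,0,-0.5,0,0,0,0],[-1,0,-1,0,0,0,0],[-1,0,-1,0,0,0,0]]'
python3 -m handwheel '[[-1,0,-1,0,0,0,0],[-1,0,-1,0,0,0,0],[-1,0,-0.4,0,0,0,0],[-1,0,0,0,0,0,0]]'
python3 - <<'E'
from h import *
x,y,_=W((-.122,-.17,0));go(x,y,.07,6.92)
E
```

```text
clock: 6.9
tool_pos: [0.4659, 0.1211, 0.379]
orientation: [180.0, 0.0, -173.1]
force: [0.2, 0.7, -0.1]
opening: 0.0876
gripper_force: 0.0
clock: 7.52
tool_pos: [0.4661, 0.1212, 0.2541]
orientation: [180.0, 0.0, -173.1]
force: [0.1, 0.5, -0.1]
opening: 0.0876
gripper_force: 0.0
clock: 8.15
tool_pos: [0.4662, 0.1213, 0.2305]
orientation: [180.0, 0.1, -173.2]
force: [0.2, 1.2, -0.2]
opening: 0.0632
gripper_force: 0.0
clock: 8.78
tool_pos: [0.4737, 0.0586, 0.2298]
orientation: [179.9, 0.1, -173.2]
force: [4.0, 0.6, -3.5]
opening: 0.0139
gripper_force: 30.0
clock: 9.28
tool_pos: [0.481, -0.0013, 0.2298]
orientation: [-180.0, 0.1, -173.3]
force: [4.6, -2.1, -5.7]
opening: 0.0138
gripper_force: 30.0
xyz units [ 0.   -0.3   0.03] yaw -173.3 tcp [ 0.481 -0.001  0.23 ]
 turn z units -0.04 j6 -106.7
```

```bash
python3 -m handwheel '[[-1,0,-0.25,0,0,0,0],[-1,0,-0.15,0,0,0,0],[-1,0,0,0,0,0,0]]'
python3 - <<'E'
from h import *
x,y,_=W((-.122,-.17,0));go(x,y,.07,6.92)
print("world units to mouth",W((0,-.17,.195)))
E
```

```text
clock: 9.65
tool_pos: [0.4819, -0.0092, 0.2298]
orientation: [179.9, 0.1, -173.3]
force: [-0.3, 13.5, -2.9]
opening: 0.0138
gripper_force: 30.0
xyz units [0.   0.01 0.03] yaw -173.3 tcp [ 0.482 -0.009  0.23 ]
 turn z units -0.03 j6 -105.5
world units to mouth [0.6029383  0.00583568 0.195     ]
```

```bash
python3 -m handwheel '[[-1,0,0.15,0,0,0,0],[1,0,0,0,0,0,0],[1,0,0,0,0,0,0],[1,0,0,0,0,0,0],[1,0,0,-1,0,0,0]]'
python3 -m handwheel '[[1,0,0,-1,0,0,0],[1,0,0,-1,0,0,0],[1,0,0,-1,0,0,0],[1,0,-1,-1,0,0,0],[1,0,-1,0,0,0,0]]'
cat > bulbs.py <<'E'
from h import *
def blobs(s,n):
    im=s["color"];hsv=cv2.cvtColor(im,cv2.COLOR_RGB2HSV);a=im.astype(int)
    bg=cv2.medianBlur(im,61).astype(int) if False else None
    m=((hsv[...,1]<75)&(hsv[...,2]>(150 if n=="scene" else 135))).astype(np.uint8)
    m=cv2.morphologyEx(m,cv2.MORPH_CLOSE,np.ones((5,5)))
    k,l,st,c=cv2.connectedComponentsWithStats(m)
    return [(c[i],st[i,4],st[i]) for i in range(1,k) if 40<st[i,4]<700]
if __name__=="__main__":
    o,s=shot("scene");o,d=shot("side")
    B=blobs(s,"scene");D=blobs(d,"side")
    for c,a,_ in B:
        X=onz(s,*c,.022)
        if not(.3<X[0]<.85 and -.6<X[1]<0.05): continue
        p=proj(d,X);m=min(D,key=lambda q:np.linalg.norm(q[0]-p),default=None)
        T=tri([ray(s,*c),ray(d,*m[0])]);print(c.round(),a,X.round(3),"side",p.round(),m[0].round(),m[1],"tri",T.round(3))
    cv2.imwrite("pics/b.png",np.hstack([s["color"][180:340,180:340],d["color"][320:480,260:420]])[:,:,::-1])
E
python3 bulbs.py
```

```text
clock: 10.28
tool_pos: [0.4802, -0.0071, 0.2535]
orientation: [-180.0, -0.2, -173.3]
force: [1.3, 1.0, 0.3]
opening: 0.0484
gripper_force: 0.0
clock: 10.9
tool_pos: [0.4874, -0.0568, 0.3568]
orientation: [180.0, 0.2, -173.2]
force: [0.4, -0.4, 0.5]
opening: 0.0873
gripper_force: 0.0
[272. 196.] 57 [ 0.345 -0.276  0.022] side [280. 400.] [113. 384.] 59 tri [ 0.19  -0.233  0.034]
[228. 206.] 69 [ 0.419 -0.394  0.022] side [347. 429.] [113. 384.] 59 tri [ 0.239 -0.327  0.087]
[257. 223.] 76 [ 0.454 -0.287  0.022] side [334. 385.] [113. 384.] 59 tri [ 0.239 -0.241  0.017]
[284. 231.] 62 [ 0.457 -0.197  0.022] side [313. 358.] [113. 384.] 59 tri [ 0.226 -0.162 -0.043]
[198. 236.] 166 [ 0.551 -0.438  0.022] side [421. 419.] [113. 384.] 59 tri [ 0.305 -0.36   0.097]
[236. 250.] 60 [ 0.562 -0.31   0.022] side [386. 375.] [113. 384.] 59 tri [ 0.293 -0.259  0.015]
[270. 259.] 75 [ 0.559 -0.205  0.022] side [358. 345.] [113. 384.] 59 tri [ 0.277 -0.167 -0.057]
[251. 277.] 107 [ 0.631 -0.238  0.022] side [394. 344.] [512.  90.] 44 tri [ 0.888 -0.136  0.525]
[337. 287.] 674 [0.587 0.005 0.022] side [323. 294.] [113. 384.] 59 tri [ 0.258  0.05  -0.23 ]
```

```bash
cat > bulbs.py <<'E'
from h import *
G=[(.345,-.27),(.456,-.284),(.457,-.193),(.545,-.411),(.562,-.307),(.559,-.203)]
def seg(im,p,r=17):
    u,v=np.round(p).astype(int);w=im[v-r:v+r+1,u-r:u+r+1]
    w=cv2.bilateralFilter(w,5,30,3).astype(float)
    ch=w[...,2]/w[...,0]                       # blue/red: garlic greyer than counter
    t,m=cv2.threshold(cv2.normalize(ch,None,0,255,cv2.NORM_MINMAX).astype(np.uint8),0,1,cv2.THRESH_BINARY+cv2.THRESH_OTSU)
    m=cv2.morphologyEx(m,cv2.MORPH_OPEN,np.ones((3,3)))
    k,l,st,c=cv2.connectedComponentsWithStats(m)
    i=min(range(1,k),key=lambda i:np.hypot(*(c[i]-r))-st[i,4]*.02,default=0)
    return st[i],np.array([st[i,0]+(st[i,2]-1)/2,st[i,1]+(st[i,3]-1)/2])+[u-r,v-r],c[i]+[u-r,v-r],np.median(ch).round(2)
if __name__=="__main__":
    o,s=shot("scene");o,d=shot("side");tiles=[[],[]]
    for g in G:
        R=[]
        for j,(c,r) in enumerate([(s,14),(d,17)]):
            p=proj(c,(*g,.022));st,bb,cc,_=seg(c["color"],p,r);R.append((cc,st))
            u,v=np.round(p).astype(int);t=cv2.resize(c["color"][v-17:v+18,u-17:u+18],(130,130),interpolation=2)
            q=((cc-[u-17,v-17]+.5)*130/35).astype(int);cv2.drawMarker(t,tuple(int(k) for k in q),(255,0,0),0,14);tiles[j].append(t)
        X=onz(s,*R[0][0],.019);T=tri([ray(s,*R[0][0]),ray(d,*R[1][0])])
        print(R[0][0].round(1),R[0][1][2:],R[1][0].round(1),R[1][1][2:],"z",X.round(3),onz(d,*R[1][0],.019).round(3),"tri",T.round(3))
    cv2.imwrite("pics/b.png",np.vstack([np.hstack(t) for t in tiles])[:,:,::-1])
E
python3 bulbs.py
```

```text
[273.3 197.5] [11 10 85] [278.  404.4] [ 21  19 305] z [ 0.346 -0.272  0.019] [ 0.337 -0.281  0.019] tri [ 0.34  -0.274  0.011]
[257.2 224.6] [11 10 82] [332.7 389.5] [ 20  19 282] z [ 0.457 -0.284  0.019] [ 0.448 -0.294  0.019] tri [ 0.452 -0.287  0.011]
[285.4 232.6] [12 10 91] [311.4 361.6] [ 18  16 240] z [ 0.458 -0.193  0.019] [ 0.449 -0.202  0.019] tri [ 0.453 -0.195  0.011]
[206.7 238.1] [11 10 78] [409.2 417. ] [ 21  20 312] z [ 0.547 -0.412  0.019] [ 0.537 -0.421  0.019] tri [ 0.543 -0.415  0.011]
[237.9 251.6] [13 10 96] [384.1 378.9] [ 19  17 266] z [ 0.563 -0.305  0.019] [ 0.553 -0.315  0.019] tri [ 0.559 -0.308  0.011]
[271.  259.6] [13 10 99] [356.1 349.8] [ 19  16 234] z [ 0.559 -0.203  0.019] [ 0.551 -0.213  0.019] tri [ 0.556 -0.205  0.011]
```

View pics/b.png

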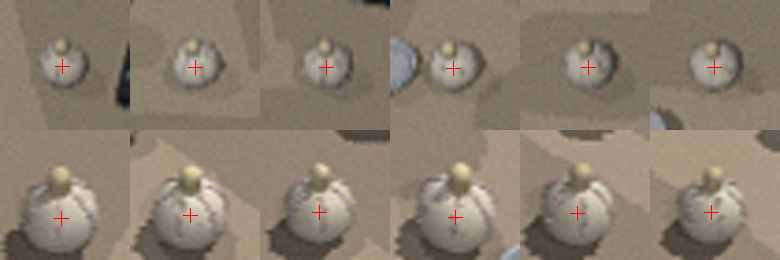

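All six bulbs are separated cleanly. The side camera is about 4 px low, so I trust the scene camera. One close check with the wrist camera comes first.

```bash
python3 -m handwheel '[[1,-0.3,-1,0,0,0,0],[1,-0.3,-1,0,0,0,0],[1,-0.3,-1,0,0,0,0],[1,-0.2,-1,0,0,0,0],[1,0,-1,0,0,0,0]]'
python3 -m handwheel '[[1,0,-0.6,0,0,0,0],[1,0,0,0,0,0,0]]'
python3 - <<'E'
from bulbs import *
o,s=shot("wrist");cv2.imwrite("pics/w2.png",s["color"][:,:,::-1])
for g in G:
    p=proj(s,(*g,.019),o)
    if 40<p[0]<600 and 40<p[1]<440: 
        st,bb,cc,_=seg(s["color"],p,36);print(g,p.round(),cc.round(1),st[2:],onz(s,*cc,.019,o).round(3))
E
```

```text
clock: 11.72
tool_pos: [0.5293, -0.1774, 0.3541]
orientation: [180.0, -0.1, -173.2]
force: [-0.4, 0.2, -0.5]
opening: 0.0879
gripper_force: 0.0
clock: 11.98
tool_pos: [0.5307, -0.1924, 0.3543]
orientation: [180.0, -0.0, -173.3]
force: [-0.9, 0.5, -0.3]
opening: 0.0871
gripper_force: 0.0
(0.456, -0.284) [217. 113.] [215.1 107.6] [  51   52 1778] [ 0.452 -0.286  0.019]
(0.457, -0.193) [330. 128.] [328.4 123.8] [  48   51 1673] [ 0.454 -0.195  0.019]
(0.545, -0.411) [ 63. 204.] [ 61.3 200. ] [  56   46 1749] [ 0.541 -0.412  0.019]
(0.562, -0.307) [185. 237.] [185.9 231.7] [  48   45 1466] [ 0.557 -0.306  0.019]
(0.559, -0.203) [304. 247.] [302.4 241.3] [  44   44 1324] [ 0.554 -0.205  0.019]
```

View pics/w2.png

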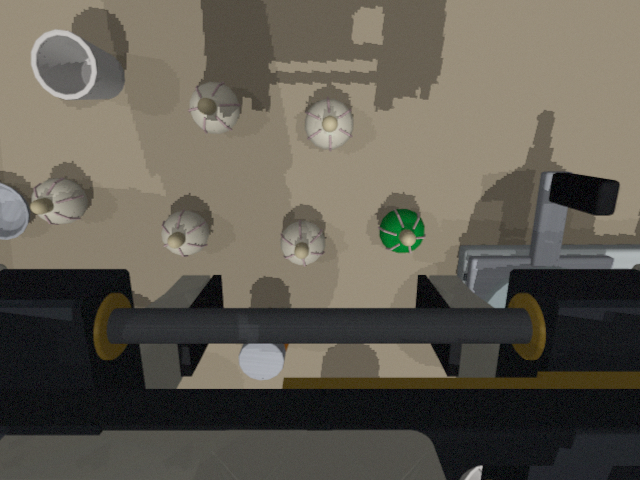

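The wrist camera puts the bulbs 3–5 mm nearer the robot, and the two-camera triangulation agrees. In the picture bulb 3 is at (328,124) and the green decoy at (402,231). I'll use the averaged positions and grasp bulb 3.

```bash
python3 -m handwheel '[[0.4,1,0.25,0,0,0,0],[0.4,1,0,0.5,0,0,0],[0.4,1,0,0.5,0,0,0],[0.4,0,0,1,0,0,0],[0.4,0,0,1,0,0,0]]'
python3 -m handwheel '[[0.4,0,0,1,0,0,0],[0.4,0,0,1,0,0,0],[0.4,0,0,1,0,0,0],[0.4,0,0,0.8,0,0,0],[0.4,0,0,0,0,0,0]]'
python3 -m handwheel '[[-1,0,0,0,0,0,0],[-1,0,0,0,0,0,0],[-1,0,0,0,0,0,0],[-1,0,0,0,0,0,0]]'
python3 -m handwheel '[[-1,0,0,-1,0,0,0],[-1,0,0,-1,0,0,0],[-1,0,0,-1,0,0,0],[-1,0,0,-1,0,0,0],[-1,0,0,-1,0,0,0]]'
python3 -m handwheel '[[-1,0,0,-1,0,0,0],[-1,0,0,-1,0,0,0],[-1,0,0,-1,0,0,0],[-1,0,0,-1,0,0,0],[-1,0,0,0,0,0,0]]'
python3 - <<'E'
from h import *
x,y,_=W((.07,-.17,0));go(x,y,.25,6.92)
E
```

```text
clock: 12.65
tool_pos: [0.4552, -0.194, 0.2796]
orientation: [-180.0, 0.1, -173.2]
force: [-0.1, -0.6, 0.0]
opening: 0.0613
gripper_force: 0.0
clock: 13.28
tool_pos: [0.4549, -0.1941, 0.1837]
orientation: [180.0, -0.2, -173.2]
force: [-1.1, -0.8, 0.6]
opening: 0.0614
gripper_force: 0.0
clock: 13.78
tool_pos: [0.4558, -0.1947, 0.1854]
orientation: [-180.0, 0.1, -173.3]
force: [-1.3, 2.6, 6.9]
opening: 0.038
gripper_force: 30.0
clock: 14.4
tool_pos: [0.4552, -0.1948, 0.3106]
orientation: [180.0, 0.0, -173.3]
force: [0.3, -0.7, -0.1]
opening: 0.0379
gripper_force: 30.0
clock: 15.02
tool_pos: [0.4557, -0.1949, 0.4116]
orientation: [-180.0, 0.2, -173.3]
force: [0.6, 0.1, -1.1]
opening: 0.0378
gripper_force: 30.0
xyz units [-9.59  7.29  0.14] yaw -173.3 tcp [ 0.456 -0.195  0.412]
 turn z units -0.03 j6 -82.9
```

```bash
python3 -m handwheel '[[-1,-0.95,0.73,0,0,0,0],[-1,-0.95,0.73,0,0,0,0],[-1,-0.95,0.73,0,0,0,0],[-1,-0.95,0.73,0,0,0,0],[-1,-0.95,0.73,0,0,0,0]]'
python3 -m handwheel '[[-1,-0.95,0.73,0,0,0,0],[-1,-0.95,0.73,0,0,0,0],[-1,-0.95,0.73,0,0,0,0],[-1,-0.95,0.73,0,0,0,0],[-1,-0.95,0.73,0,0,0,0]]'
python3 -m handwheel '[[-1,0,0,0,0,0,0]]'
python3 - <<'E'
from h import *
o,s=shot("wrist")
im=s["color"].copy()
for r,z in [(.0315,.195),(.028,.195)]:
    P=np.array([proj(s,W((r*np.cos(a),-.17+r*np.sin(a),z)),o) for a in np.linspace(0,6.28,40)]);cv2.polylines(im,[P.astype(np.int32)],True,(255,0,0))
cv2.imwrite("pics/w3.png",im[:,:,::-1])
x,y,_=W((0,-.17,0));go(x,y,.222,6.92);print(proj(s,W((0,-.17,.195)),o))
E
```

```text
clock: 15.65
tool_pos: [0.5637, -0.0891, 0.4092]
orientation: [180.0, -0.0, -173.3]
force: [-0.2, -0.0, 0.3]
opening: 0.0378
gripper_force: 30.0
clock: 16.27
tool_pos: [0.6711, 0.0158, 0.4091]
orientation: [-180.0, -0.0, -173.3]
force: [1.2, -0.4, -0.2]
opening: 0.0378
gripper_force: 30.0
clock: 16.4
tool_pos: [0.6715, 0.0164, 0.4082]
orientation: [-180.0, -0.1, -173.2]
force: [-0.3, -1.0, -1.3]
opening: 0.0378
gripper_force: 30.0
xyz units [ 2.73 -0.07  1.1 ] yaw -173.2 tcp [0.671 0.016 0.408]
 turn z units -0.02 j6 -101.1
[315.79385107 134.86236002]
```

View pics/w3.png

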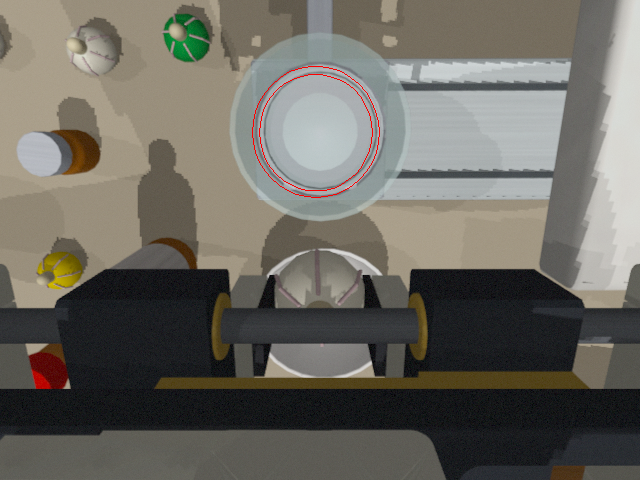

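The rim in the image is about (+5,-3) px from the overlay, so the mouth is about 2 mm in +y (the carriage eased off its stop) and 2 mm nearer the robot. The bulb hangs upright and centred at (319,280). Correct and drop.

```bash
python3 -m handwheel '[[-1,0.9,0.02,0,0,0,0],[-1,0.9,0,0,0,0,0],[-1,0.8,0,0.4,0,0,0],[-1,0.2,0,0.8,0,0,0],[-1,0,0,0,0,0,0]]'
python3 -m handwheel '[[-1,0,0,0,0,0,0]]'
python3 -c "
from h import *
x,y,_=W((-.002,-.168,0));go(x,y,.218,6.92)"
```

```text
clock: 17.08
tool_pos: [0.5993, 0.0062, 0.3788]
orientation: [-180.0, -0.1, -173.3]
force: [0.1, -0.1, -0.5]
opening: 0.0378
gripper_force: 30.0
clock: 17.2
tool_pos: [0.6007, 0.0065, 0.3804]
orientation: [-180.0, 0.0, -173.3]
force: [0.6, 0.3, -0.5]
opening: 0.0378
gripper_force: 30.0
xyz units [-0.    0.04  0.14] yaw -173.3 tcp [0.601 0.006 0.38 ]
 turn z units -0.03 j6 -102.5
```

```bash
python3 -m handwheel '[[-1,0,0,0.1,0,0,0],[0.4,0,0,0,0,0,0],[0.4,0,0,0,0,0,0],[0.4,0,0,0,0,0,0],[0.4,0,0,-1,0,0,0]]'
python3 -m handwheel '[[0.4,0,-0.2,-0.5,0,0,0],[0.4,0.35,-1,0,0,0,0],[0.4,0.35,-1,0,0,0,0],[0.4,0.35,-1,0,0,0,0],[0.4,0.35,-1,0,0,0,0]]'
python3 -m handwheel '[[0.4,0.35,-1,0,0,0,0],[0.4,0.35,-1,0,0,0,0],[0.4,0.35,-1,0,0,0,0],[0.4,0.35,-1,0.5,0,0,0],[0.4,0,0,1,0,0,0]]'
python3 - <<'E'
from bulbs import *
go(.555,-.204,.025,6.92)
o,d=shot("side");o,s=shot("scene")
cv2.imwrite("pics/j.png",np.hstack([cv2.resize(d["color"][190:350,270:430],(400,400)),cv2.resize(s["color"][190:350,190:350],(400,400))])[:,:,::-1])
E
```

```text
clock: 17.82
tool_pos: [0.5999, 0.0066, 0.4006]
orientation: [-180.0, -0.2, -173.3]
force: [0.1, 0.8, -0.8]
opening: 0.0608
gripper_force: 0.0
clock: 18.45
tool_pos: [0.5776, -0.1028, 0.4147]
orientation: [180.0, 0.0, -173.3]
force: [-0.6, 0.4, 0.2]
opening: 0.0616
gripper_force: 0.0
clock: 19.08
tool_pos: [0.5546, -0.207, 0.3777]
orientation: [-180.0, 0.1, -173.4]
force: [-0.5, 0.2, -0.5]
opening: 0.0615
gripper_force: 0.0
xyz units [-0.01  0.12  7.75] yaw -173.4 tcp [ 0.555 -0.207  0.378]
 turn z units -0.05 j6 -81.8
```

View pics/j.png

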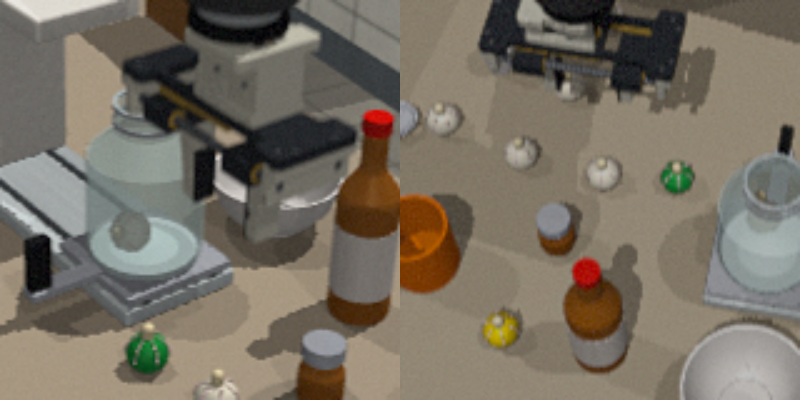

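The first bulb is seen lying in the jar, crop (130,230), and the others stand undisturbed. Bulb 6 is next.

```bash
python3 -m handwheel '[[0.4,0,0.12,1,0,0,0],[0.4,0,0,1,0,0,0],[0.4,0,0,1,0,0,0],[0.4,0,0,1,0,0,0],[0.4,0,0,1,0,0,0]]'
python3 -m handwheel '[[0.4,0,0,1,0,0,0],[0.4,0,0,1,0,0,0],[0.4,0,0,0.7,0,0,0],[0.4,0,0,0,0,0,0],[-1,0,0,0,0,0,0]]'
python3 -m handwheel '[[-1,0,0,0,0,0,0],[-1,0,0,0,0,0,0],[-1,0,0,-0.5,0,0,0],[-1,0,0,-1,0,0,0],[-1,0,0,-1,0,0,0]]'
python3 -m handwheel '[[-1,0,0,-1,0,0,0],[-1,0,0,-1,0,0,0],[-1,0,0,-1,0,0,0],[-1,0,0,-1,0,0,0],[-1,0,0,-1,0,0,0]]'
python3 -m handwheel '[[-1,0,0,-1,0,0,0],[-1,-0.35,1,-0.6,0,0,0],[-1,-0.35,1,0,0,0,0],[-1,-0.35,1,0,0,0,0],[-1,-0.35,1,0,0,0,0]]'
python3 -m handwheel '[[-1,-0.35,1,0,0,0,0],[-1,-0.35,1,0,0,0,0],[-1,-0.35,1,0,0,0,0],[-1,-0.35,1,0,0,0,0],[-1,0,0,0,0,0,0]]'
python3 -c "
from h import *
x,y,_=W((-.002,-.168,0));go(x,y,.216,6.92)"
```

```text
clock: 19.8
tool_pos: [0.5551, -0.202, 0.2525]
orientation: [-180.0, 0.1, -173.2]
force: [0.1, -0.4, 0.9]
opening: 0.0612
gripper_force: 0.0
clock: 20.42
tool_pos: [0.5551, -0.2022, 0.1856]
orientation: [-180.0, 0.1, -173.2]
force: [0.2, 0.5, 0.4]
opening: 0.0558
gripper_force: 0.0
clock: 21.05
tool_pos: [0.5545, -0.2022, 0.2486]
orientation: [-180.0, 0.0, -173.3]
force: [-0.3, 0.6, -0.1]
opening: 0.0378
gripper_force: 30.0
clock: 21.68
tool_pos: [0.5541, -0.2022, 0.374]
orientation: [-180.0, 0.0, -173.3]
force: [0.7, 0.3, -0.9]
opening: 0.0384
gripper_force: 30.0
clock: 22.3
tool_pos: [0.5772, -0.098, 0.4132]
orientation: [180.0, 0.0, -173.3]
force: [-0.2, -0.2, -0.2]
opening: 0.0379
gripper_force: 30.0
clock: 22.92
tool_pos: [0.6005, 0.006, 0.4129]
orientation: [180.0, 0.0, -173.2]
force: [-0.5, 0.0, -0.4]
opening: 0.0379
gripper_force: 30.0
xyz units [-0.01  0.06  1.52] yaw -173.2 tcp [0.601 0.006 0.413]
 turn z units -0.01 j6 -102.3
```

```bash
python3 -m handwheel '[[-1,0,0.06,0.8,0,0,0],[-1,0,0,0.7,0,0,0],[-1,0,0,0,0,0,0],[0.4,0,0,0,0,0,0],[0.4,0,0,0,0,0,0]]'
python3 -m handwheel '[[0.4,0,0,0,0,0,0],[0.4,0,0,-1,0,0,0],[0.4,0,-0.3,-0.5,0,0,0],[0.4,0.27,-1,0,0,0,0],[0.4,0.27,-1,0,0,0,0]]'
python3 -m handwheel '[[0.4,0.27,-1,0,0,0,0],[0.4,0.27,-1,0,0,0,0],[0.4,0.27,-1,0,0,0,0],[0.4,0.27,-1,0,0,0,0],[0.4,0.27,-1,0,0,0,0]]'
python3 -m handwheel '[[0.4,0.27,-1,0,0,0,0],[0.4,0.27,-1,0,0,0,0],[0.4,0.27,-1,0,0,0,0],[0.4,0.27,-1,0,0,0,0],[0.4,0.27,-1,0,0,0,0]]'
python3 - <<'E'
from bulbs import *
o,s=shot("scene")
go(.558,-.307,.026,6.92)
for g in G:
    c=seg(s["color"],proj(s,(*g,.019)),14);print(g,onz(s,*c[2],.019).round(3),c[0][2:])
E
```

```text
clock: 23.55
tool_pos: [0.6004, 0.0059, 0.3749]
orientation: [180.0, 0.0, -173.3]
force: [-0.4, -0.4, -0.7]
opening: 0.0521
gripper_force: 0.0
clock: 24.18
tool_pos: [0.5936, -0.0534, 0.4124]
orientation: [180.0, 0.0, -173.2]
force: [0.5, -0.7, -0.6]
opening: 0.0612
gripper_force: 0.0
clock: 24.8
tool_pos: [0.5746, -0.1819, 0.4122]
orientation: [180.0, 0.0, -173.3]
force: [0.3, 0.2, -0.5]
opening: 0.0615
gripper_force: 0.0
clock: 25.42
tool_pos: [0.5557, -0.31, 0.4121]
orientation: [180.0, 0.0, -173.3]
force: [-0.8, -0.3, -0.3]
opening: 0.0616
gripper_force: 0.0
xyz units [-0.14  0.2   9.08] yaw -173.3 tcp [ 0.555 -0.312  0.412]
 turn z units -0.04 j6 -71.5
(0.345, -0.27) [ 0.347 -0.272  0.019] [11  9 84]
(0.456, -0.284) [ 0.456 -0.285  0.019] [11 10 87]
(0.457, -0.193) [ 0.466 -0.214  0.019] [3 3 9]
(0.545, -0.411) [ 0.547 -0.412  0.019] [12 10 84]
(0.562, -0.307) [ 0.563 -0.306  0.019] [12 10 92]
(0.559, -0.203) [ 0.564 -0.182  0.019] [ 17  19 159]
```

```bash
python3 -m handwheel '[[0.4,-0.14,0.2,1,0,0,0],[0.4,0,0,1,0,0,0],[0.4,0,0,1,0,0,0],[0.4,0,0,1,0,0,0],[0.4,0,0,1,0,0,0]]'
python3 -m handwheel '[[0.4,0,0,1,0,0,0],[0.4,0,0,1,0,0,0],[0.4,0,0,1,0,0,0],[0.4,0,0,1,0,0,0],[0.4,0,0,0,0,0,0]]'
python3 -m handwheel '[[-1,0,0,0,0,0,0],[-1,0,0,0,0,0,0],[-1,0,0,0,0,0,0],[-1,0,0,0,0,0,0],[-1,0,0,-1,0,0,0]]'
python3 -m handwheel '[[-1,0,0,-1,0,0,0],[-1,0,0,-1,0,0,0],[-1,0,0,-1,0,0,0],[-1,0,0,-1,0,0,0],[-1,0,0,-1,0,0,0]]'
python3 -m handwheel '[[-1,0,0,-1,0,0,0],[-1,0,0,-1,0,0,0],[-1,0,0.3,-1,0,0,0],[-1,-0.27,1,0,0,0,0],[-1,-0.27,1,0,0,0,0]]'
python3 -m handwheel '[[-1,-0.27,1,0,0,0,0],[-1,-0.27,1,0,0,0,0],[-1,-0.27,1,0,0,0,0],[-1,-0.27,1,0,0,0,0],[-1,-0.27,1,0,0,0,0]]'
python3 -m handwheel '[[-1,-0.27,1,0,0,0,0],[-1,-0.27,1,0,0,0,0],[-1,-0.27,1,0,0,0,0],[-1,-0.27,1,0,0,0,0],[-1,-0.27,1,0,0,0,0]]'
python3 -m handwheel '[[-1,0,0,0,0,0,0]]'
python3 -c "
from h import *
x,y,_=W((-.002,-.168,0));go(x,y,.216,6.92)"
```

```text
clock: 26.1
tool_pos: [0.5587, -0.3037, 0.2864]
orientation: [-180.0, 0.0, -173.3]
force: [1.6, 0.1, -0.1]
opening: 0.0615
gripper_force: 0.0
clock: 26.72
tool_pos: [0.558, -0.3034, 0.1852]
orientation: [179.9, -0.2, -173.3]
force: [0.3, 1.0, 0.5]
opening: 0.0613
gripper_force: 0.0
clock: 27.35
tool_pos: [0.5581, -0.3031, 0.2108]
orientation: [179.9, -0.2, -173.3]
force: [1.1, -0.0, -0.4]
opening: 0.0381
gripper_force: 30.0
clock: 27.98
tool_pos: [0.5587, -0.3032, 0.3379]
orientation: [180.0, -0.0, -173.3]
force: [0.8, 0.6, -1.1]
opening: 0.0378
gripper_force: 30.0
clock: 28.6
tool_pos: [0.5653, -0.2441, 0.4124]
orientation: [180.0, 0.0, -173.3]
force: [-0.3, 0.6, -0.4]
opening: 0.0378
gripper_force: 30.0
clock: 29.22
tool_pos: [0.5843, -0.1157, 0.412]
orientation: [180.0, -0.0, -173.3]
force: [0.1, 0.4, -1.0]
opening: 0.0378
gripper_force: 30.0
clock: 29.85
tool_pos: [0.6031, 0.0124, 0.4121]
orientation: [180.0, -0.0, -173.3]
force: [0.2, 1.0, -0.3]
opening: 0.0378
gripper_force: 30.0
clock: 29.98
tool_pos: [0.6033, 0.0129, 0.4119]
orientation: [180.0, -0.0, -173.2]
force: [0.4, -0.8, 0.1]
opening: 0.0379
gripper_force: 30.0
xyz units [ 0.13 -0.2   1.48] yaw -173.2 tcp [0.603 0.013 0.412]
 turn z units -0.01 j6 -102.9
```

```bash
python3 -m handwheel '[[-1,0.13,-0.2,0.8,0,0,0],[-1,0,0,0.7,0,0,0],[-1,0,0,0,0,0,0],[0.4,0,0,0,0,0,0],[0.4,0,0,0,0,0,0]]'
python3 -m handwheel '[[0.4,0,0,0,0,0,0],[0.4,0,0,-1,0,0,0],[0.4,0,-0.4,-0.5,0,0,0],[0.4,0.1,-1,0,0,0,0],[0.4,0.1,-1,0,0,0,0]]'
python3 -m handwheel '[[0.4,0.1,-1,0,0,0,0],[0.4,0.1,-1,0,0,0,0],[0.4,0.1,-1,0,0,0,0],[0.4,0.1,-1,0,0,0,0],[0.4,0.1,-1,0,0,0,0]]'
python3 -m handwheel '[[0.4,0,-1,0,0,0,0],[0.4,0,-1,0,0,0,0],[0.4,0,-1,0,0,0,0],[0.4,0,-1,0,0,0,0],[0.4,0,-1,0,0,0,0]]'
python3 -m handwheel '[[0.4,0,-1,0,0,0,0],[0.4,0,-1,0,0,0,0],[0.4,0,-1,0,0,0,0],[0.4,0,-1,0,0,0,0],[0.4,0,0,0,0,0,0]]'
python3 - <<'E'
from bulbs import *
o,s=shot("wrist");go(.542,-.413,.026,6.92)
print("bulb4",proj(s,(.542,-.413,.019),o))
cv2.imwrite("pics/w4.png",s["color"][:,:,::-1])
q,t=shot("scene");print("mug rim c",onz(t,197,277,.09),"cup",onz(t,230,205,.05))
for u,v in [(100,150),(200,150),(300,150),(400,150),(200,250),(300,250),(400,250)]: print(u,v,onz(s,u,v,.01,o).round(3))
E
```

```text
clock: 30.6
tool_pos: [0.6007, 0.006, 0.3747]
orientation: [180.0, 0.0, -173.3]
force: [0.6, -0.1, 0.3]
opening: 0.0525
gripper_force: 0.0
clock: 31.22
tool_pos: [0.6027, -0.055, 0.4124]
orientation: [180.0, 0.0, -173.2]
force: [-0.6, 0.9, -1.0]
opening: 0.0613
gripper_force: 0.0
clock: 31.85
tool_pos: [0.6048, -0.181, 0.4121]
orientation: [180.0, 0.0, -173.3]
force: [0.1, 0.1, 1.1]
opening: 0.0614
gripper_force: 0.0
clock: 32.48
tool_pos: [0.6196, -0.3052, 0.4121]
orientation: [180.0, 0.0, -173.3]
force: [-0.7, -0.5, -0.8]
opening: 0.0614
gripper_force: 0.0
clock: 33.1
tool_pos: [0.6312, -0.4054, 0.4112]
orientation: [180.0, -0.1, -173.4]
force: [0.2, 0.5, -0.8]
opening: 0.0614
gripper_force: 0.0
xyz units [3.58 0.07 9.06] yaw -173.3 tcp [ 0.631 -0.404  0.411]
 turn z units -0.04 j6 -65.5
bulb4 [322.83506182 111.01789578]
mug rim c [ 0.70450509 -0.35822705  0.09      ] cup [ 0.43264798 -0.37887061  0.05      ]
100 150 [ 0.603 -0.628  0.01 ]
200 150 [ 0.592 -0.529  0.01 ]
300 150 [ 0.581 -0.431  0.01 ]
400 150 [ 0.569 -0.333  0.01 ]
200 250 [ 0.696 -0.526  0.01 ]
300 250 [ 0.684 -0.421  0.01 ]
400 250 [ 0.672 -0.315  0.01 ]
```

View pics/w4.png

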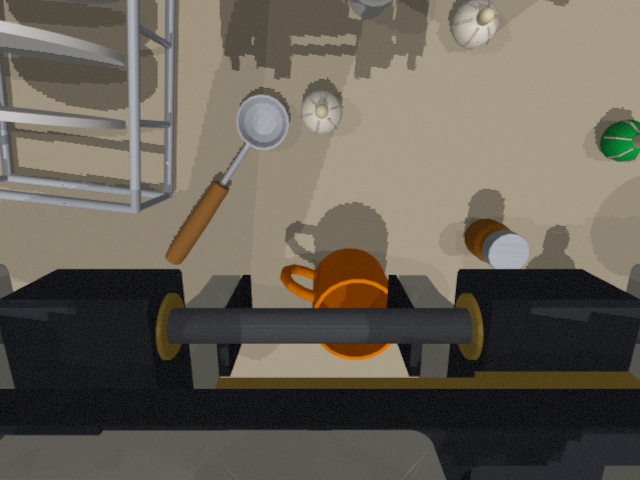

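Bulb 4 is at (322,112) with the ladle bowl (262,122) beside it, so I grip it along warmer x by turning 90°. The mug starts at about v 250, which leaves room.

```bash
python3 -m handwheel '[[0.4,1,0.07,0,0,0,0],[0.4,1,0,0,0,0,0],[0.4,1,0,0,0,0,0],[0.4,0.58,0,0,0,0,0],[0.4,0,0,0,0,0,-1]]'
python3 -m handwheel '[[0.4,0,0,0,0,0,-1],[0.4,0,0,0,0,0,-1],[0.4,0,0,0,0,0,-1],[0.4,0,0,0,0,0,-1],[0.4,0,0,0,0,0,-1]]'
python3 -m handwheel '[[0.4,0,0,0,0,0,-1],[0.4,0,0,0,0,0,-1],[0.4,0,0,0,0,0,-1],[0.4,0,0,0,0,0,-1],[0.4,0,0,0,0,0,-1]]'
python3 -m handwheel '[[0.4,0,0,0,0,0,-1],[0.4,0,0,0,0,0,-1],[0.4,0,0,0,0,0,-1],[0.4,0,0,0,0,0,-1],[0.4,0,0,0,0,0,0]]'
python3 -c "
from bulbs import *
o,s=shot('scene')
for g in G:
    c=seg(s['color'],proj(s,(*g,.019)),14);print(g,onz(s,*c[2],.019).round(3),c[0][2:])
go(.542,-.413,.026,-83)"
```

```text
clock: 33.83
tool_pos: [0.5415, -0.4116, 0.413]
orientation: [-180.0, 0.0, -167.1]
force: [0.3, -0.5, -0.4]
opening: 0.0611
gripper_force: 0.0
clock: 34.45
tool_pos: [0.5426, -0.4115, 0.4123]
orientation: [-180.0, 0.0, -137.0]
force: [-0.6, 0.4, 0.2]
opening: 0.0611
gripper_force: 0.0
clock: 35.08
tool_pos: [0.5426, -0.4114, 0.4123]
orientation: [-180.0, 0.0, -107.0]
force: [-0.8, -0.7, -0.3]
opening: 0.061
gripper_force: 0.0
clock: 35.7
tool_pos: [0.5426, -0.4115, 0.4123]
orientation: [-180.0, -0.0, -83.3]
force: [-1.3, -0.3, -0.0]
opening: 0.0615
gripper_force: 0.0
(0.345, -0.27) [ 0.346 -0.272  0.019] [12 10 89]
(0.456, -0.284) [ 0.457 -0.284  0.019] [11 10 82]
(0.457, -0.193) [ 0.475 -0.19   0.019] [ 29  17 306]
(0.545, -0.411) [ 0.547 -0.411  0.019] [12 10 83]
(0.562, -0.307) [ 0.523 -0.314  0.019] [12  8 55]
(0.559, -0.203) [ 0.572 -0.196  0.019] [ 11  15 110]
xyz units [0.05 0.03 9.09] yaw -83.4 tcp [ 0.543 -0.412  0.412]
 turn z units -0.06 j6 27.5
```

```bash
python3 -m handwheel '[[0.4,0,0,1,0,0,0],[0.4,0,0,1,0,0,0],[0.4,0,0,1,0,0,0],[0.4,0,0,1,0,0,0],[0.4,0,0,1,0,0,0]]'
python3 -m handwheel '[[0.4,0,0,1,0,0,0],[0.4,0,0,1,0,0,0],[0.4,0,0,1,0,0,0],[0.4,0,0,1,0,0,0],[0.4,0,0,0,0,0,0]]'
python3 -m handwheel '[[-1,0,0,0,0,0,0],[-1,0,0,0,0,0,0],[-1,0,0,0,0,0,0],[-1,0,0,0,0,0,0],[-1,0,0,-1,0,0,0]]'
python3 -m handwheel '[[-1,0,0,-1,0,0,0],[-1,0,0,-1,0,0,0],[-1,0,0,-1,0,0,0],[-1,0,0,-1,0,0,0],[-1,0,0,-1,0,0,0]]'
python3 -m handwheel '[[-1,0,0,-1,0,0,0],[-1,0,0,-1,0,0,0],[-1,0,0,-1,0,0,0],[-1,-1,-0.26,0,0,0,0],[-1,-1,-0.26,0,0,0,0]]'
python3 -m handwheel '[[-1,-1,-0.26,0,0,0,0],[-1,-1,-0.26,0,0,0,0],[-1,-1,-0.26,0,0,0,0],[-1,-1,-0.26,0,0,0,0],[-1,-1,-0.26,0,0,0,0]]'
python3 -m handwheel '[[-1,-1,-0.26,0,0,0,0],[-1,-1,-0.26,0,0,0,0],[-1,-1,-0.26,0,0,0,0],[-1,-1,-0.26,0,0,0,0],[-1,-1,-0.26,0,0,0,0]]'
python3 -m handwheel '[[-1,-1,-0.26,0,0,0,0],[-1,-1,-0.26,0,0,0,0],[-1,-1,-0.26,0,0,0,0],[-1,-1,-0.26,0,0,0,0],[-1,0,0,0,0,0,0]]'
python3 -c "
from h import *
x,y,_=W((-.002,-.168,0));go(x,y,.216,-83)"
```

```text
clock: 36.38
tool_pos: [0.5425, -0.4117, 0.2865]
orientation: [-180.0, -0.0, -83.4]
force: [0.9, -0.1, -0.5]
opening: 0.0615
gripper_force: 0.0
clock: 37.0
tool_pos: [0.5417, -0.4114, 0.1851]
orientation: [179.8, 0.1, -83.4]
force: [0.6, 0.4, 0.8]
opening: 0.0614
gripper_force: 0.0
clock: 37.62
tool_pos: [0.5415, -0.4114, 0.2107]
orientation: [179.8, 0.1, -83.3]
force: [-0.0, 0.7, -0.2]
opening: 0.0377
gripper_force: 30.0
clock: 38.25
tool_pos: [0.5421, -0.4117, 0.338]
orientation: [-180.0, 0.0, -83.3]
force: [0.5, -0.4, -0.4]
opening: 0.0379
gripper_force: 30.0
clock: 38.88
tool_pos: [0.5491, -0.3602, 0.4124]
orientation: [-180.0, 0.0, -83.3]
force: [-0.4, 0.8, -0.6]
opening: 0.038
gripper_force: 30.0
clock: 39.5
tool_pos: [0.5668, -0.2318, 0.4122]
orientation: [-180.0, 0.0, -83.3]
force: [0.2, 0.1, -1.0]
opening: 0.0377
gripper_force: 30.0
clock: 40.12
tool_pos: [0.5844, -0.1039, 0.4122]
orientation: [-180.0, 0.0, -83.3]
force: [-1.2, 0.4, -1.2]
opening: 0.0377
gripper_force: 30.0
clock: 40.75
tool_pos: [0.5987, -0.001, 0.4121]
orientation: [-180.0, 0.0, -83.2]
force: [-0.2, 0.2, -0.4]
opening: 0.038
gripper_force: 30.0
xyz units [-0.33 -0.12  1.48] yaw -83.2 tcp [ 0.599 -0.001  0.412]
 turn z units -0.03 j6 -11.7
```

```bash
python3 -m handwheel '[[-1,-0.33,-0.12,0.8,0,0,0],[-1,0,0,0.7,0,0,0],[-1,0,0,0,0,0,0],[0.4,0,0,0,0,0,0],[0.4,0,0,0,0,0,0]]'
python3 -m handwheel '[[0.4,0,0,0,0,0,0],[0.4,0,0,-1,0,0,0],[0.4,0,0,-0.5,0,0,0],[0.4,1,0.66,0,0,0,0],[0.4,1,0.66,0,0,0,0]]'
python3 -m handwheel '[[0.4,1,0.66,0,0,0,0],[0.4,1,0.66,0,0,0,0],[0.4,1,0.66,0,0,0,0],[0.4,1,0.66,0,0,0,0],[0.4,1,0.66,0,0,0,0]]'
python3 -m handwheel '[[0.4,1,0.66,0,0,0,0],[0.4,1,0.66,0,0,0,0],[0.4,1,0.66,0,0,0,0],[0.4,1,0.66,0,0,0,0],[0.4,0,0,0,0,0,0]]'
python3 - <<'E'
from bulbs import *
o,s=shot("scene")
go(.453,-.286,.026,-83)
for g in G[:2]:
    c=seg(s["color"],proj(s,(*g,.019)),14);print(g,onz(s,*c[2],.019).round(3),c[0][2:])
o,d=shot("side")
cv2.imwrite("pics/j2.png",np.hstack([cv2.resize(d["color"][190:350,270:430],(400,400)),cv2.resize(s["color"][180:340,200:360],(400,400))])[:,:,::-1])
E
```

```text
clock: 41.38
tool_pos: [0.6006, 0.0058, 0.3746]
orientation: [180.0, 0.0, -83.3]
force: [-0.1, 0.5, 0.5]
opening: 0.0521
gripper_force: 0.0
clock: 42.0
tool_pos: [0.5734, -0.0477, 0.4122]
orientation: [-180.0, 0.0, -83.2]
force: [0.7, 0.4, -0.2]
opening: 0.0612
gripper_force: 0.0
clock: 42.62
tool_pos: [0.5059, -0.182, 0.4122]
orientation: [-180.0, 0.0, -83.3]
force: [-0.9, 0.6, -0.1]
opening: 0.0609
gripper_force: 0.0
clock: 43.25
tool_pos: [0.4518, -0.2895, 0.4121]
orientation: [-180.0, 0.0, -83.4]
force: [0.3, 0.5, 0.6]
opening: 0.0613
gripper_force: 0.0
xyz units [-0.11 -0.04  9.09] yaw -83.4 tcp [ 0.452 -0.289  0.412]
 turn z units -0.06 j6 18.3
(0.345, -0.27) [ 0.345 -0.271  0.019] [12 10 96]
(0.456, -0.284) [ 0.457 -0.284  0.019] [11 10 83]
```

View pics/j2.png

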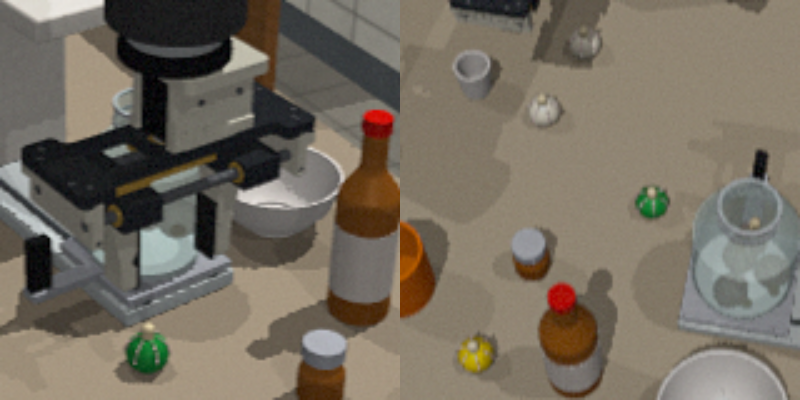

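The jar holds the dropped bulbs, and only two are left on the counter, both unmoved. Bulb 2 is next.

```bash
python3 -m handwheel '[[0.4,-0.11,0,1,0,0,0],[0.4,0,0,1,0,0,0],[0.4,0,0,1,0,0,0],[0.4,0,0,1,0,0,0],[0.4,0,0,1,0,0,0]]'
python3 -m handwheel '[[0.4,0,0,1,0,0,0],[0.4,0,0,1,0,0,0],[0.4,0,0,1,0,0,0],[0.4,0,0,1,0,0,0],[0.4,0,0,0,0,0,0]]'
python3 -m handwheel '[[-1,0,0,0,0,0,0],[-1,0,0,0,0,0,0],[-1,0,0,0,0,0,0],[-1,0,0,0,0,0,0],[-1,0,0,-1,0,0,0]]'
python3 -m handwheel '[[-1,0,0,-1,0,0,0],[-1,0,0,-1,0,0,0],[-1,0,0,-1,0,0,0],[-1,0,0,-1,0,0,0],[-1,0,0,-1,0,0,0]]'
python3 -m handwheel '[[-1,0,0,-1,0,0,0],[-1,0,0,-1,0,0,0],[-1,0,0,-1,0,0,0],[-1,-1,-0.66,0,0,0,0],[-1,-1,-0.66,0,0,0,0]]'
python3 -m handwheel '[[-1,-1,-0.66,0,0,0,0],[-1,-1,-0.66,0,0,0,0],[-1,-1,-0.66,0,0,0,0],[-1,-1,-0.66,0,0,0,0],[-1,-1,-0.66,0,0,0,0]]'
python3 -m handwheel '[[-1,-1,-0.66,0,0,0,0],[-1,-1,-0.66,0,0,0,0],[-1,-1,-0.66,0,0,0,0],[-1,-0.9,-0.66,0,0,0,0],[-1,0,0,0,0,0,0]]'
python3 -c "
from h import *
x,y,_=W((-.002,-.168,0));go(x,y,.216,-83)"
```

```text
clock: 43.98
tool_pos: [0.4529, -0.2847, 0.2865]
orientation: [-180.0, -0.0, -83.2]
force: [0.5, 0.1, 0.6]
opening: 0.0615
gripper_force: 0.0
clock: 44.6
tool_pos: [0.4521, -0.2847, 0.1857]
orientation: [179.8, 0.1, -83.2]
force: [0.7, -0.4, 0.4]
opening: 0.0612
gripper_force: 0.0
clock: 45.22
tool_pos: [0.4516, -0.2853, 0.2113]
orientation: [179.8, 0.1, -83.3]
force: [0.5, 0.8, -0.5]
opening: 0.0379
gripper_force: 30.0
clock: 45.85
tool_pos: [0.4521, -0.2855, 0.3382]
orientation: [-180.0, 0.0, -83.3]
force: [1.1, -0.6, -0.5]
opening: 0.0376
gripper_force: 30.0
clock: 46.48
tool_pos: [0.4791, -0.2316, 0.4127]
orientation: [-179.9, 0.0, -83.3]
force: [-1.0, -0.3, 0.4]
opening: 0.0376
gripper_force: 30.0
clock: 47.1
tool_pos: [0.5466, -0.0973, 0.4123]
orientation: [-180.0, 0.0, -83.3]
force: [-0.4, -1.0, -0.0]
opening: 0.038
gripper_force: 30.0
clock: 47.72
tool_pos: [0.6015, 0.008, 0.4118]
orientation: [180.0, 0.0, -83.2]
force: [0.1, -0.5, -0.8]
opening: 0.0377
gripper_force: 30.0
xyz units [0.01 0.03 1.47] yaw -83.2 tcp [0.601 0.008 0.412]
 turn z units -0.03 j6 -12.5
```

```bash
python3 -m handwheel '[[-1,0,0,0.8,0,0,0],[-1,0,0,0.7,0,0,0],[-1,0,0,0,0,0,0],[0.4,0,0,0,0,0,0],[0.4,0,0,0,0,0,0]]'
python3 -m handwheel '[[0.4,0,0,0,0,0,0],[0.4,0,0,-1,0,0,0],[0.4,0,0,-0.5,0,0,0],[0.4,0.82,0.97,0,0,0,0],[0.4,0.82,0.97,0,0,0,0]]'
python3 -m handwheel '[[0.4,0.82,0.97,0,0,0,0],[0.4,0.82,0.97,0,0,0,0],[0.4,0.82,0.97,0,0,0,0],[0.4,0.82,0.97,0,0,0,0],[0.4,0.82,0.97,0,0,0,0]]'
python3 -m handwheel '[[0.4,0.82,0.97,0,0,0,0],[0.4,0.82,0.97,0,0,0,0],[0.4,0.82,0.97,0,0,0,0],[0.4,0.82,0.97,0,0,0,0],[0.4,0.82,0.97,0,0,0,0]]'
python3 -m handwheel '[[0.4,0,0,0,0,0,0]]'
python3 - <<'E'
from bulbs import *
o,s=shot("scene")
go(.341,-.273,.026,-83)
for g in G[:1]:
    for c,r in [(s,14),(snapshot("side"),17)]:
        k=seg(c["color"],proj(c,(*g,.019)),r);print(g,onz(c,*k[2],.019).round(3),k[0][2:])
E
```

```text
clock: 48.35
tool_pos: [0.6006, 0.0062, 0.3747]
orientation: [-180.0, 0.0, -83.3]
force: [-0.1, 0.1, -0.9]
opening: 0.0526
gripper_force: 0.0
clock: 48.98
tool_pos: [0.5568, -0.0403, 0.4121]
orientation: [-180.0, 0.0, -83.2]
force: [-1.1, -0.0, -0.5]
opening: 0.0612
gripper_force: 0.0
clock: 49.6
tool_pos: [0.4477, -0.157, 0.4123]
orientation: [-180.0, 0.0, -83.3]
force: [0.2, 0.2, 0.7]
opening: 0.0611
gripper_force: 0.0
clock: 50.22
tool_pos: [0.3392, -0.2728, 0.4123]
orientation: [-180.0, -0.0, -83.3]
force: [-0.2, -0.1, -0.2]
opening: 0.0616
gripper_force: 0.0
clock: 50.35
tool_pos: [0.3388, -0.2731, 0.4123]
orientation: [-180.0, -0.0, -83.4]
force: [0.4, 0.5, -0.1]
opening: 0.0614
gripper_force: 0.0
xyz units [ 0.02 -0.05  9.09] yaw -83.4 tcp [ 0.34  -0.273  0.412]
 turn z units -0.06 j6 19.3
(0.345, -0.27) [ 0.346 -0.272  0.019] [11  9 79]
(0.345, -0.27) [ 0.337 -0.281  0.019] [ 20  19 305]
```

```bash
python3 -m handwheel '[[0.4,0,-0.05,1,0,0,0],[0.4,0,0,1,0,0,0],[0.4,0,0,1,0,0,0],[0.4,0,0,1,0,0,0],[0.4,0,0,1,0,0,0]]'
python3 -m handwheel '[[0.4,0,0,1,0,0,0],[0.4,0,0,1,0,0,0],[0.4,0,0,1,0,0,0],[0.4,0,0,1,0,0,0],[0.4,0,0,0,0,0,0]]'
python3 -m handwheel '[[-1,0,0,0,0,0,0],[-1,0,0,0,0,0,0],[-1,0,0,0,0,0,0],[-1,0,0,0,0,0,0],[-1,0,0,-1,0,0,0]]'
python3 -m handwheel '[[-1,0,0,-1,0,0,0],[-1,0,0,-1,0,0,0],[-1,0,0,-1,0,0,0],[-1,0,0,-1,0,0,0],[-1,0,0,-1,0,0,0]]'
python3 -m handwheel '[[-1,0,0,-1,0,0,0],[-1,0,0,-1,0,0,0],[-1,0,0,-1,0,0,0],[-1,-0.82,-0.97,0,0,0,0],[-1,-0.82,-0.97,0,0,0,0]]'
python3 -m handwheel '[[-1,-0.82,-0.97,0,0,0,0],[-1,-0.82,-0.97,0,0,0,0],[-1,-0.82,-0.97,0,0,0,0],[-1,-0.82,-0.97,0,0,0,0],[-1,-0.82,-0.97,0,0,0,0]]'
python3 -m handwheel '[[-1,-0.82,-0.97,0,0,0,0],[-1,-0.82,-0.97,0,0,0,0],[-1,-0.82,-0.97,0,0,0,0],[-1,-0.82,-0.97,0,0,0,0],[-1,-0.82,-0.97,0,0,0,0]]'
python3 -m handwheel '[[-1,0,0,0,0,0,0]]'
python3 -c "
from h import *
x,y,_=W((-.002,-.168,0));go(x,y,.216,-83)"
```

```text
clock: 51.08
tool_pos: [0.3423, -0.2714, 0.2865]
orientation: [-180.0, -0.0, -83.2]
force: [0.1, 0.0, -0.1]
opening: 0.0616
gripper_force: 0.0
clock: 51.7
tool_pos: [0.3416, -0.2713, 0.1858]
orientation: [179.8, 0.1, -83.2]
force: [0.2, 0.1, 0.3]
opening: 0.0612
gripper_force: 0.0
clock: 52.32
tool_pos: [0.3411, -0.2717, 0.2117]
orientation: [179.9, 0.1, -83.3]
force: [-0.3, -0.1, -0.9]
opening: 0.0377
gripper_force: 30.0
clock: 52.95
tool_pos: [0.3414, -0.2718, 0.3384]
orientation: [-180.0, -0.0, -83.3]
force: [1.2, -0.4, -1.1]
opening: 0.0379
gripper_force: 30.0
clock: 53.58
tool_pos: [0.385, -0.2251, 0.4129]
orientation: [-179.9, -0.0, -83.3]
force: [0.2, -0.4, -0.7]
opening: 0.0377
gripper_force: 30.0
clock: 54.2
tool_pos: [0.4938, -0.1087, 0.4124]
orientation: [-180.0, 0.0, -83.3]
force: [-0.3, -0.0, 0.1]
opening: 0.0378
gripper_force: 30.0
clock: 54.82
tool_pos: [0.6027, 0.0077, 0.4122]
orientation: [-180.0, 0.0, -83.3]
force: [0.1, -0.1, -0.8]
opening: 0.0376
gripper_force: 30.0
clock: 54.95
tool_pos: [0.6032, 0.0082, 0.4114]
orientation: [180.0, -0.0, -83.2]
force: [-1.3, -0.8, -0.7]
opening: 0.0376
gripper_force: 30.0
xyz units [0.01 0.1  1.46] yaw -83.2 tcp [0.603 0.008 0.411]
 turn z units -0.03 j6 -12.5
```

```bash
python3 -m handwheel '[[-1,0,0.1,0.8,0,0,0],[-1,0,0,0.7,0,0,0],[-1,0,0,0,0,0,0],[1,0,0,0,0,0,0],[1,0,0,0,0,0,0]]'
python3 -m handwheel '[[1,0,0,0,0,0,0],[1,0,0,-1,0,0,0],[1,0,0,-0.5,0,0,0],[1,0,1,0,0,0,0.5],[1,0,1,0,0,0,0.5]]'
python3 - <<'E'
from h import *
o,s=shot("scene");o,d=shot("side")
cv2.imwrite("pics/j3.png",np.hstack([cv2.resize(d["color"][190:350,270:430],(400,400)),cv2.resize(s["color"][180:340,250:410],(400,400))])[:,:,::-1])
x,y,_=W((-.124,-.168,0));go(x,y,.07,6.92)
E
```

```text
clock: 55.58
tool_pos: [0.5994, 0.0061, 0.3748]
orientation: [-180.0, 0.0, -83.3]
force: [0.0, -0.1, -0.3]
opening: 0.0524
gripper_force: 0.0
clock: 56.2
tool_pos: [0.5491, 0.0016, 0.412]
orientation: [180.0, 0.0, -89.4]
force: [-0.3, -0.3, -0.7]
opening: 0.0874
gripper_force: 0.0
xyz units [0.31 2.73 7.35] yaw -89.3 tcp [0.548 0.001 0.413]
 turn z units 13.96 j6 -19.9
```

View pics/j3.png

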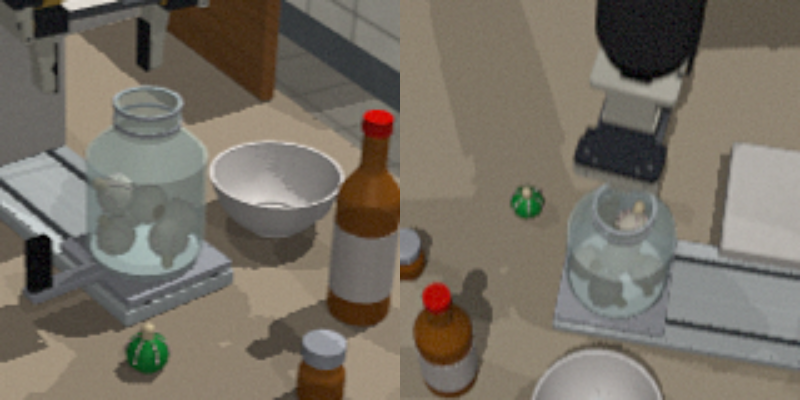

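The pile of bulbs sits inside the jar below the shoulder and nothing sticks out of the mouth. On to the handle.

```bash
python3 -m handwheel '[[1,0.1,0.9,0,0,0,0],[1,0.1,0.9,0,0,0,0],[1,0.1,0.93,0,0,0,0],[1,0,0,0,0,0,1],[1,0,0,0,0,0,1]]'
python3 -m handwheel '[[1,0,0,0,0,0,1],[1,0,0,0,0,0,1],[1,0,0,0,0,0,1],[1,0,0,0,0,0,1],[1,0,0,0,0,0,1]]'
python3 -m handwheel '[[1,0,0,0,0,0,1],[1,0,0,0,0,0,1],[1,0,0,0,0,0,1],[1,0,0,0,0,0,1],[1,0,0,0,0,0,1]]'
python3 -m handwheel '[[1,0,0,0,0,0,1],[1,0,0,0,0,0,1],[1,0,0,1,0,0,0],[1,0,0,1,0,0,0],[1,0,0,0,0,0,0]]'
python3 -c "
from h import *
x,y,_=W((-.124,-.168,0));go(x,y,.07,6.92)"
```

```text
clock: 56.92
tool_pos: [0.4816, -0.0066, 0.4126]
orientation: [-179.9, 0.0, -101.4]
force: [0.2, 0.6, 0.8]
opening: 0.0876
gripper_force: 0.0
clock: 57.55
tool_pos: [0.4819, -0.0066, 0.4123]
orientation: [-180.0, 0.0, -131.4]
force: [1.1, -0.6, -0.3]
opening: 0.0878
gripper_force: 0.0
clock: 58.18
tool_pos: [0.4819, -0.0066, 0.4122]
orientation: [180.0, 0.0, -161.4]
force: [-0.5, 0.6, 0.5]
opening: 0.0876
gripper_force: 0.0
clock: 58.8
tool_pos: [0.4812, -0.0068, 0.3608]
orientation: [-180.0, -0.2, -173.2]
force: [-0.3, 0.3, -0.2]
opening: 0.0879
gripper_force: 0.0
xyz units [ 0.05 -0.    5.27] yaw -173.2 tcp [ 0.481 -0.007  0.361]
 turn z units -0.03 j6 -105.9
```

```bash
python3 -m handwheel '[[1,0.05,0,1,0,0,0],[1,0,0,1,0,0,0],[1,0,0,1,0,0,0],[1,0,0,1,0,0,0],[1,0,0,1,0,0,0]]'
python3 -m handwheel '[[1,0,0,0.25,0,0,0],[1,0,0,0,0,0,0],[-1,0,0,0,0,0,0],[-1,0,0,0,0,0,0],[-1,0,0,0,0,0,0]]'
python3 -m handwheel '[[-1,0,0,0,0,0,0],[-1,0,0,0,0,0,0],[-1,0,0.3,0,0,0,0],[-1,0,0.6,0,0,0,0],[-1,0,0.8,0,0,0,0]]'
python3 -m handwheel '[[-1,0,0.8,0,0,0,0],[-1,0,0.8,0,0,0,0],[-1,0,0.8,0,0,0,0],[-1,0,0.8,0,0,0,0],[-1,0,0.7,0,0,0,0]]'
python3 -m handwheel '[[-1,0,0.5,0,0,0,0],[-1,0,0.3,0,0,0,0],[-1,0,0.2,0,0,0,0],[-1,0,0,0,0,0,0]]'
python3 -c "
from h import *
x,y,_=W((-.124,0,0));go(x,y,.07,6.92)"
```

```text
clock: 59.42
tool_pos: [0.4813, -0.0065, 0.2377]
orientation: [180.0, 0.1, -173.2]
force: [-1.6, 0.3, -0.1]
opening: 0.0875
gripper_force: 0.0
clock: 60.05
tool_pos: [0.4803, -0.0068, 0.2314]
orientation: [180.0, 0.1, -173.3]
force: [-0.1, 0.3, 1.0]
opening: 0.0631
gripper_force: 0.0
clock: 60.68
tool_pos: [0.475, 0.0357, 0.2308]
orientation: [-180.0, -0.0, -173.3]
force: [-0.8, -0.7, 0.2]
opening: 0.0137
gripper_force: 30.0
clock: 61.3
tool_pos: [0.4631, 0.133, 0.2308]
orientation: [-179.9, -0.1, -173.2]
force: [-1.0, -3.9, 2.4]
opening: 0.014
gripper_force: 30.0
clock: 61.8
tool_pos: [0.4602, 0.1576, 0.2308]
orientation: [180.0, -0.1, -173.3]
force: [-7.9, 1.5, 5.5]
opening: 0.0141
gripper_force: 30.0
xyz units [0.02 0.08 0.07] yaw -173.3 tcp [0.46  0.158 0.231]
 turn z units -0.03 j6 -125.3
```

```bash
python3 -m handwheel '[[-1,0,0.15,0,0,0,0],[-1,0,0.15,0,0,0,0],[-1,0,0,0,0,0,0]]'
python3 -c "
from h import *
x,y,_=W((-.124,0,0));go(x,y,.07,6.92)
print(get_obs()['force'])"
```

```text
clock: 62.18
tool_pos: [0.4599, 0.1613, 0.2307]
orientation: [-179.6, -0.2, -173.3]
force: [9.9, -27.4, 6.5]
opening: 0.0138
gripper_force: 30.0
xyz units [ 0.03 -0.06  0.07] yaw -173.3 tcp [0.46  0.161 0.231]
 turn z units -0.03 j6 -126.1
[  9.91697394 -27.4354027    6.53189362]
```

```bash
python3 -m handwheel '[[-1,0,-0.1,0,0,0,0],[1,0,0,0,0,0,0],[1,0,0,0,0,0,0],[1,0,0,0,0,0,0],[1,0,0,0,0,0,0]]'
python3 -m handwheel '[[1,0,0,-1,0,0,0],[1,0,0,-1,0,0,0],[1,0,0,-1,0,0,0],[1,0,0,-1,0,0,0],[1,0,0,-1,0,0,0]]'
python3 -m handwheel '[[1,0,0,-1,0,0,0],[1,0,0,-1,0,0,0],[1,0,0,-1,0,0,0],[1,0,0,-1,0,0,0],[1,0,0,-1,0,0,0]]'
python3 -m handwheel '[[1,0,0,-1,0,0,0],[1,0,0,-1,0,0,0],[1,0,0,-1,0,0,0],[1,-0.92,0.58,0,0,0,0],[1,-0.92,0.58,0,0,0,0]]'
python3 -m handwheel '[[1,-0.92,0.58,0,0,0,0],[1,-0.92,0.58,0,0,0,0],[1,-0.92,0.58,0,0,0,0],[1,-0.92,0.58,0,0,0,0],[1,-0.92,0.58,0,0,0,0]]'
python3 -m handwheel '[[1,-0.92,0.58,0,0,0,0],[1,0,0,0,0,0,0]]'
python3 - <<'E'
from h import *
o,s=shot("wrist");cv2.imwrite("pics/w5.png",s["color"][:,:,::-1])
for p in [(0,.115,.257),(0,.115,.299),(-.065,.07,.255),(-.065,.16,.255),(0,0,.195)]: print(p,proj(s,W(p),o).round())
E
```

```text
clock: 62.8
tool_pos: [0.4604, 0.1624, 0.2309]
orientation: [180.0, 0.0, -173.2]
force: [0.2, 0.4, -0.2]
opening: 0.0483
gripper_force: 0.0
clock: 63.42
tool_pos: [0.4602, 0.1621, 0.3568]
orientation: [180.0, 0.0, -173.3]
force: [0.9, 0.1, 0.2]
opening: 0.0871
gripper_force: 0.0
clock: 64.05
tool_pos: [0.4601, 0.162, 0.4817]
orientation: [180.0, 0.0, -173.3]
force: [-0.3, 0.2, 0.1]
opening: 0.0874
gripper_force: 0.0
clock: 64.68
tool_pos: [0.5028, 0.1966, 0.5566]
orientation: [179.9, 0.1, -173.2]
force: [-0.6, -0.5, -0.1]
opening: 0.0875
gripper_force: 0.0
clock: 65.3
tool_pos: [0.6089, 0.2825, 0.5556]
orientation: [180.0, -0.0, -173.2]
force: [0.8, -0.1, -0.5]
opening: 0.0875
gripper_force: 0.0
clock: 65.55
tool_pos: [0.6305, 0.3001, 0.5537]
orientation: [-179.9, -0.1, -173.2]
force: [-0.7, 0.4, -1.0]
opening: 0.0876
gripper_force: 0.0
(0, 0.115, 0.257) [315. 144.]
(0, 0.115, 0.299) [314. 146.]
(-0.065, 0.07, 0.255) [248.  45.]
(-0.065, 0.16, 0.255) [381.  44.]
(0, 0, 0.195) [185. 142.]
```

View pics/w5.png

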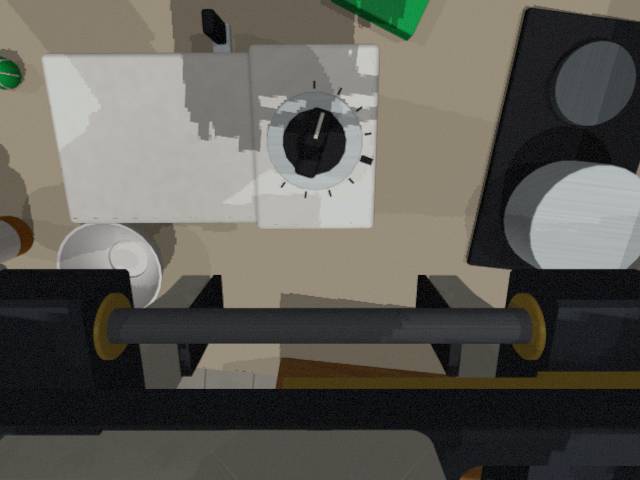

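The dial axis is at about (314,142). The pointer line runs (316,136) to (323,113), about 16° clockwise from front, and the bold mark at (366,160) is at about 109°, matching 1.9 rad.

```bash
cat > dial.py <<'E'
from h import *
def angle(s,o):
    im=s["color"];c=proj(s,W((-.002,.115,.299)),o);g=im.max(2).astype(int)
    ys,xs=np.mgrid[:480,:640]
    m=(np.hypot(xs-c[0],ys-c[1])<26)
    dark=m&(g<60); k=cv2.morphologyEx(dark.astype(np.uint8),cv2.MORPH_CLOSE,np.ones((9,9)))
    w=(k>0)&(g>90)
    pts=np.array([onz(s,x,y,.299,o)[:2] for x,y in zip(xs[w],ys[w])])
    q=np.load("w.npy");a=np.array([[np.cos(q[2]),np.sin(q[2])],[-np.sin(q[2]),np.cos(q[2])]])
    P=(pts-W((0,.115,0))[:2])@a.T
    d=np.linalg.svd(P-P.mean(0))[2][0];d=d*np.sign(d@(P.mean(0)+[.002,0]))
    return len(P),P.mean(0)*1e3,np.rad2deg(np.arctan2(d[1],-d[0])),np.rad2deg(np.arctan2(P.mean(0)[1],-(P.mean(0)[0]+.002)))
E
python3 - <<'E'
from dial import *
o,s=shot("wrist");print(angle(s,o),o["joint_pos"][[0,5]])
x,y,_=W((-.002,.115,0));go(x,y,.292,6.92)
E
```

```text
(75, array([-9.9796423 ,  2.23956819]), np.float64(18.26082395063812), np.float64(15.677318348179138)) [  41.38854592 -124.63974816]
xyz units [ 2.54 -0.12  4.17] yaw -173.3 tcp [0.629 0.299 0.555]
 turn z units -0.03 j6 -124.6
```

```bash
python3 -m handwheel '[[0.4,0.9,-0.12,0,0,0,0],[0.4,0.9,0,0,0,0,0],[0.4,0.74,0,0,0,0,0],[0.4,0,0,0,0,0,-1],[0.4,0,0,0,0,0,-1]]'
python3 -m handwheel '[[0.4,0,0,0,0,0,-1],[0.4,0,0,0,0,0,-1],[0.4,0,0,0,0,0,-1],[0.4,0,0,0,0,0,-1],[0.4,0,0,0,0,0,-1]]'
python3 -m handwheel '[[0.4,0,0,0,0,0,-1],[0.4,0,0,0,0,0,-1],[0.4,0,0,0,0,0,-1],[0.4,0,0,0,0,0,-1],[0.4,0,0,0,0,0,-1]]'
python3 -m handwheel '[[0.4,0,0,0,0,0,-1],[0.4,0,0,0,0,0,-1],[0.4,0,0,0,0,0,-1],[0.4,0,0,0,0,0,-1],[0.4,0,0,0,0,0,-1]]'
python3 -m handwheel '[[0.4,0,0,0,0,0,-1],[0.4,0,0,0,0,0,-1],[0.4,0,0,0,0,0,-1],[0.4,0,0,0,0,0,-1],[0.4,0,0,0,0,0,-1]]'
python3 -m handwheel '[[0.4,0,0,0,0,0,-1],[0.4,0,0,0,0,0,-1],[0.4,0,0,0,0,0,-1],[0.4,0,0,0,0,0,-1],[0.4,0,0,0,0,0,-1]]'
python3 -m handwheel '[[0.4,0,0,0,0,0,-0.2],[0.4,0,0,1,0,0,0],[0.4,0,0,1,0,0,0],[0.4,0,0,0,0,0,0]]'
python3 -c "
from h import *
x,y,_=W((-.002,.115,0));go(x,y,.290,6.92-17.2);print(get_obs()['joint_pos'].round(1))"
```

```text
clock: 66.28
tool_pos: [0.5655, 0.2875, 0.5572]
orientation: [180.0, 0.1, -161.0]
force: [0.2, 0.3, -0.3]
opening: 0.0612
gripper_force: 0.0
clock: 66.9
tool_pos: [0.5659, 0.2876, 0.5568]
orientation: [-180.0, 0.1, -131.1]
force: [0.2, -0.3, -0.3]
opening: 0.0616
gripper_force: 0.0
clock: 67.53
tool_pos: [0.5659, 0.2876, 0.5568]
orientation: [-180.0, 0.1, -101.1]
force: [-0.1, -1.0, -1.1]
opening: 0.0608
gripper_force: 0.0
clock: 68.15
tool_pos: [0.5659, 0.2876, 0.5568]
orientation: [-179.9, 0.0, -71.1]
force: [0.2, -0.5, -0.2]
opening: 0.0615
gripper_force: 0.0
clock: 68.78
tool_pos: [0.5659, 0.2876, 0.5568]
orientation: [-179.9, -0.0, -41.1]
force: [0.7, -0.4, -0.2]
opening: 0.0615
gripper_force: 0.0
clock: 69.4
tool_pos: [0.5659, 0.2876, 0.5568]
orientation: [-179.9, -0.0, -11.1]
force: [0.6, 0.3, -0.1]
opening: 0.0615
gripper_force: 0.0
clock: 69.9
tool_pos: [0.5661, 0.288, 0.5044]
orientation: [179.9, 0.1, -10.1]
force: [1.3, 0.8, 0.3]
opening: 0.0614
gripper_force: 0.0
xyz units [ 0.02 -0.03  2.22] yaw -10.1 tcp [0.566 0.288 0.504]
 turn z units 0.02 j6 35.3
[ 44.5  14.3   4.8  -0.  -80.6  35.3]
```

```bash
python3 -m handwheel '[[0.4,0,0,1,0,0,0],[0.4,0,0,0.8,0,0,0],[0.4,0,0,0.3,0,0,0],[0.4,0,0,0,0,0,0],[-1,0,0,0,0,0,0]]'
python3 -m handwheel '[[-1,0,0,0,0,0,0],[-1,0,0,0,0,0,0],[-1,0,0,0,0,0,0],[-1,0,0,0,0,0,0],[-1,0,0,0,0,0,1]]'
python3 -m handwheel '[[-1,0,0,0,0,0,1],[-1,0,0,0,0,0,1],[-1,0,0,0,0,0,1],[-1,0,0,0,0,0,1],[-1,0,0,0,0,0,1]]'
python3 -m handwheel '[[-1,0,0,0,0,0,1],[-1,0,0,0,0,0,1],[-1,0,0,0,0,0,1],[-1,0,0,0,0,0,1],[-1,0,0,0,0,0,1]]'
python3 -m handwheel '[[-1,0,0,0,0,0,1],[-1,0,0,0,0,0,1],[-1,0,0,0,0,0,1],[-1,0,0,0,0,0,1],[-1,0,0,0,0,0,0]]'
python3 -m handwheel '[[-1,0,0,0,0,0,0.3],[-1,0,0,0,0,0,0],[-1,0,0,0,0,0,0]]'
python3 -c "
from h import *
x,y,_=W((-.002,.115,0));go(x,y,.290,6.92-108.86)"
```

```text
clock: 70.53
tool_pos: [0.5669, 0.2884, 0.4548]
orientation: [-179.9, -0.1, -10.1]
force: [-0.2, 0.3, 0.5]
opening: 0.0559
gripper_force: 0.0
clock: 71.15
tool_pos: [0.5667, 0.2886, 0.4534]
orientation: [-180.0, -0.0, -16.2]
force: [-0.3, 1.6, 0.8]
opening: 0.0137
gripper_force: 30.0
clock: 71.78
tool_pos: [0.5667, 0.2886, 0.4534]
orientation: [-180.0, 0.0, -46.2]
force: [0.1, 1.6, 0.6]
opening: 0.0138
gripper_force: 30.0
clock: 72.4
tool_pos: [0.5666, 0.2886, 0.4534]
orientation: [-180.0, 0.0, -76.2]
force: [-0.4, 0.7, 0.1]
opening: 0.0136
gripper_force: 30.0
clock: 73.03
tool_pos: [0.5666, 0.2886, 0.4534]
orientation: [180.0, 0.0, -100.0]
force: [-2.3, 1.9, 1.2]
opening: 0.0139
gripper_force: 30.0
clock: 73.4
tool_pos: [0.5666, 0.2886, 0.4534]
orientation: [180.0, 0.0, -101.8]
force: [-2.2, 2.3, 1.2]
opening: 0.0139
gripper_force: 30.0
xyz units [ 0.   -0.    0.18] yaw -101.8 tcp [0.567 0.289 0.453]
 turn z units 0.02 j6 -56.3
```

```bash
python3 -m handwheel '[[0.4,0,0,0,0,0,0],[0.4,0,0,0,0,0,0],[0.4,0,0,0,0,0,0],[0.4,0,0,-1,0,0,0],[0.4,0,0,-1,0,0,0]]'
python3 -m handwheel '[[0.4,0,0,-1,0,0,0],[0.4,0,0,-1,0,0,0],[0.4,-0.9,0,0,0,0,0],[0.4,-0.9,0,0,0,0,0],[0.4,-0.9,0,0,0,0,0]]'
python3 -m handwheel '[[0.4,0,0,0,0,0,0]]'
python3 - <<'E'
from dial import *
o,s=shot("wrist");print(angle(s,o))
q,t=shot("side")
cv2.imwrite("pics/f.png",np.hstack([s["color"],cv2.resize(t["color"][140:360,200:350],(327,480))])[:,:,::-1][:,160:967])
im=cv2.imread("pics/f.png");cv2.imwrite("pics/f2.png",cv2.resize(im,(790,470)))
E
```

```text
clock: 74.03
tool_pos: [0.5668, 0.2882, 0.5038]
orientation: [180.0, -0.1, -101.9]
force: [0.4, -0.2, 0.2]
opening: 0.0577
gripper_force: 0.0
clock: 74.65
tool_pos: [0.5808, 0.3561, 0.5519]
orientation: [179.9, -0.1, -101.8]
force: [0.2, 0.3, 0.5]
opening: 0.0613
gripper_force: 0.0
clock: 74.78
tool_pos: [0.5809, 0.3569, 0.5506]
orientation: [179.9, -0.2, -101.8]
force: [0.0, -0.6, -0.3]
opening: 0.0616
gripper_force: 0.0
(82, array([1.52546964, 8.17156379]), np.float64(108.76217392000521), np.float64(113.33688667201656))
```

View pics/f2.png

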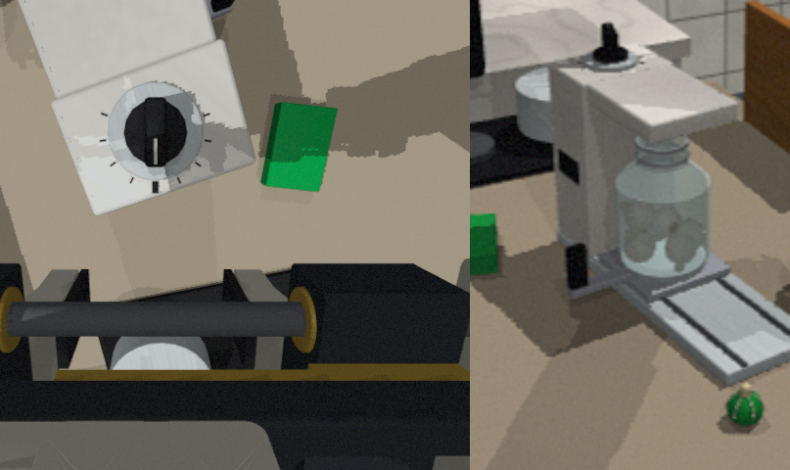

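The white line at (155,150) points straight at the bold mark at (155,186), measured 108.8° against 108.9°. The jar is home under the roof with the bulbs inside, and the gripper is clear.

```bash
python3 -c "
from plant import *
print(close_job())"
```

```text
the job is handed in; nothing more can be done
None
```

All six garlic bulbs are in the jar, the jar is pushed home against its stop under the roof, the dial's white line points at the long bold mark (measured 108.8° against 108.9°), and the job is handed in at about 75 s of the 210 s; no verdict came back.

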